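Unload the cup washing rack onto the draining pegs

ROBOT

A 6-joint arm with a two-finger parallel gripper is mounted at the origin on the work surface. World frame = base frame: x ahead of the robot, y to its left, z up, the work surface at z = 0. Lengths are in m, angles in rad, forces in N, time in s.
With the tool pointing down it reaches from about 0.35 to 0.775 m from the base axis. Payload 5.5 kg.
Tool frame: the origin (TCP) lies at the very end of the fingers, on their centre line; the grasp point (between the pads) lies env.grasp_offset behind it (env.grasp_offset is the distance from the TCP to the grasp point, in m); x points along the fingers, y is the direction in which the jaws open and shut, and the axes are right-handed (so a half turn about x gives the same grasp; the last joint's range is limited). The gripper opens to 85 mm and grips with 20 to 120 N. Pads are 22 mm wide; open, the fingers measure 114 mm over their backs; the gripper's body (76 mm by 85 mm) begins 54 mm behind the grasp point. The pads swing forward as they close: fully open they stand 13 mm farther back than shut.
Start: joints at [-1.356, 0.313, 0.046, 1.304, 0, 1.431], TCP at [0.2, -0.539, 0.231] pointing down, gripper open.
Joint ranges: [-2.76, 2.76], [-0.86, 1.69], [-1.03, 1.26], [-2.2, 2.34], [-1.47, 1.5], [-3.14, 3.14]. Speed limits (rad/s): [2.57, 2.57, 3.14, 3.14, 3.14, 3.14].

INTERFACE

Orientations are given as a unit quaternion [w, x, y, z].
In Python, from workcell import get_state, viewer, job, env gives the robot as it stands.
- The arm moves only by the tool send_rows, never from a script. Its argument "plan" is a list of rows, each a list of 6 numbers: the shift along the tool's x, y, z in mm, then the turn, a rotation vector about the tool's x, y, z in degrees. A call has exactly 10 rows; each row is the pose to reach, as a shift and turn from the pose commanded when the call began, along the tool's axes at that moment; what a row does not reach only later rows make up. A row lasts 1/8 s, in which the tool goes at most 62.5 mm and 10.7 degrees, less where a joint would pass 70% of its speed; a pose out of reach is approached as far as the arm can. A call with a gripper value outside its range is refused whole. "claw" is the finger opening in mm, from 0 to 85.4, set as the call begins (left out, the last holds). The fingers move at their own pace and stop on an object; "newtons" is the grip in N (left out, the last holds). Time passes only in rows, so rows that repeat a pose let the fingers close, or fill a call up. It gives the time, the measured TCP pose, the force and the opening at its end, in the units of the state.
- get_state(): the state, without advancing time (a new reading comes with each control period).
- viewer.read_camera(name): name is "side" or "top"; returns a dict with "frame" (400x640x3 uint8, blue, green, red), "mtx" (3x3 intrinsics, pixels), "k1" (the pictures are not rectified: a ray, as slopes to the right and down, at radius r is drawn at 1 + k1 r^2 times it, then the intrinsics apply), "rvec" (rotation vector, rad) and "tvec" (3), from world to camera coordinates, as OpenCV has them. Camera axes: x right, y down, z forward; pixel columns grow to the right and rows downward; lengths in m; the calibration is good to about 2 mm. A picture is of the moment at which its call begins. There is no depth.
- job.hand_in(): hands the job in, once; it reports no verdict.
The state is a dict: "clock": time; "joint_pos": joint angles; "qvel": joint speeds; "tau": joint torques, N m; "tcp_pos": TCP position; "orientation": TCP orientation; "wrist_force": force on the tool from outside, world axes, zero at the start; "ft_torque": the same for the moment, N m; "finger_gap": finger opening in m.
Only numpy, scipy, OpenCV 4.12 (cv2) and the standard library are available. Lean on these libraries where they do the work, as an engineer would, in place of code of your own. Each camera call takes 0.05 s, during which the arm holds its last target.

TASK

The steel cups in the grey wash rack must be hung up to drain: undo the rack's wing nut right up to its stop (it has a left-hand thread, so it loosens clockwise; never force it tighter), lift the white hold-down cover off and put it aside clear of the rack, and hang every cup mouth down on a leaning peg of the draining stand, one to a peg and right down on it. Then put the cover back over the wing nut into the empty rack and press down firmly on it, with about 15 N, to be sure it is fully home; leave the nut loose, and do not disturb the other things on the counter.

Things in the scene. Friction and masses are not known exactly. Their poses are not given: they have to be found in the camera images.
- rack: Fixed grey plastic wash rack, 250 x 190 mm, origin under its centre, x along its length. Floor 12 mm up; up to 4 cups stand mouth down near (+-58, +-58) mm in its x, y. A block at each end (22 x 100 mm, at x = +-108) carries the cover on its top, 101 mm up, between guides 18 mm higher with 4 mm play. The wing nut's spindle stands at the centre; side rims are 24 mm high.
- rack_seat (a point): Centre of the cover's seat: on the rack's axis, 101 mm above the counter, where the centre of the cover's underside lies when it is home.
- wingnut (a joint): Turn of the wing nut on the rack's spindle, rad, growing CLOCKWISE seen from above. Left-hand thread: clockwise loosens it and it climbs 1.3 mm per rad; it meets its stop at 2.5, fully loose, wings in line with the rack's x axis and the cover's slot. Starts at 0.1 to 0.4 (tight; hard stop at -0.15). Stiff (0.12 N m), it stays where left.
- wing_grip (a point): Point on the wing nut's axis 9 mm below the top of its wings. The nut is one straight dark steel bar 64 mm long, 12 mm thick and 28 mm high (bottom about 2 mm above the cover, top about 30 mm above it); this point's x axis runs along the bar, y across its thickness.
- cover: Loose white plastic hold-down cover, 0.22 kg: a strip 226 mm long (its x), 100 mm wide, 8 mm thick, origin at the centre of its underside. A slot 80 mm (x) by 32 mm (y) through its middle passes over the wing nut only when the wings lie along it. It fits the rack either way round; at the start it lies home in the rack over the cups.
- cover_tab (a point): Grip tab of the cover: an upright plate 12 mm thick (cover's x), 50 mm wide (y), standing 39 mm above the strip's top, 76 mm from the cover's centre towards its -x. The point lies 17 mm below the tab's top and 30 mm above the strip's underside.
- stand: Fixed white draining stand, base 250 x 200 x 14 mm, origin at the centre of its underside, z up. Four steel pegs, 12 mm thick, rise from it in two rows of two, 100 mm apart each way, all leaning 30 degrees from upright towards the stand's -x side (the robot's side).
- peg0 (a point): Rounded tip of a draining peg, 150 mm above the counter, at (-85, -50) mm in the stand's x and y. Axes as the stand's; the peg itself runs from here down and towards +x, 30 degrees off vertical.
- peg1 (a point): Rounded tip of a draining peg, 150 mm above the counter, at (-85, 50) mm in the stand's x and y. Axes as the stand's; the peg itself runs from here down and towards +x, 30 degrees off vertical.
- peg2 (a point): Rounded tip of a draining peg, 150 mm above the counter, at (15, -50) mm in the stand's x and y. Axes as the stand's; the peg itself runs from here down and towards +x, 30 degrees off vertical.
- peg3 (a point): Rounded tip of a draining peg, 150 mm above the counter, at (15, 50) mm in the stand's x and y. Axes as the stand's; the peg itself runs from here down and towards +x, 30 degrees off vertical.
- cup0_mid (a point): Steel cup (may be absent), 58 mm outside diameter, straight sides, 85 mm high, wall 4 mm, bottom 5 mm, 0.12 kg. Point at its centre, half-way up; z points from the mouth to the closed end, so up while the cup is mouth down. Hung, the peg's tip bears on the inside of the closed end, 37 mm from this point.
- cup1_mid (a point): Steel cup (may be absent), 58 mm outside diameter, straight sides, 85 mm high, wall 4 mm, bottom 5 mm, 0.12 kg. Point at its centre, half-way up; z points from the mouth to the closed end, so up while the cup is mouth down. Hung, the peg's tip bears on the inside of the closed end, 37 mm from this point.
- cup2_mid (a point): Steel cup (may be absent), 58 mm outside diameter, straight sides, 85 mm high, wall 4 mm, bottom 5 mm, 0.12 kg. Point at its centre, half-way up; z points from the mouth to the closed end, so up while the cup is mouth down. Hung, the peg's tip bears on the inside of the closed end, 37 mm from this point.
- cup3_mid (a point): Steel cup (may be absent), 58 mm outside diameter, straight sides, 85 mm high, wall 4 mm, bottom 5 mm, 0.12 kg. Point at its centre, half-way up; z points from the mouth to the closed end, so up while the cup is mouth down. Hung, the peg's tip bears on the inside of the closed end, 37 mm from this point.
- soap: Bystander: white pump soap bottle, 60 mm diameter, 135 mm high; origin at the centre of its underside.
- bowl: Bystander: small steel bowl, 140 mm diameter, 55 mm high; origin at the centre of its underside.
- water: Bystander: clear water bottle, 68 mm diameter, 190 mm high; origin at the centre of its underside.
- spatula: Bystander: spatula lying flat, 280 mm long, orange handle; origin at the centre of its underside.
- mug: Bystander: white ceramic mug with handle, 76 mm diameter, 90 mm high; origin at the centre of its underside.
- jar: Bystander: glass jar with steel lid, 72 mm diameter, 100 mm high; origin at the centre of its underside.
There are look-alikes about, which are no part of the job. Leave any green, orange or pink look-alike of the part that bears cup2_mid alone.

How it is judged:
On the way, in this order (a step that is already met when the one before it is completed fails the run):
1. the wing nut is turned clockwise to its stop (beyond 2.3 rad) (value of joint wingnut above 2.3 rad), for 0.2 s.
2. the cover is off, its centre more than 120 mm from the rack's centre (horizontal distance between cover and rack_seat above 0.12 m), for 0.2 s.
3. every cup hangs mouth down on a peg, let go (((distance between peg0 and cup0_mid below 0.046 m and z of peg0 in the frame of cup0_mid above 0.031 m) or (distance between peg1 and cup0_mid below 0.046 m and z of peg1 in the frame of cup0_mid above 0.031 m) or (distance between peg2 and cup0_mid below 0.046 m and z of peg2 in the frame of cup0_mid above 0.031 m) or (distance between peg3 and cup0_mid below 0.046 m and z of peg3 in the frame of cup0_mid above 0.031 m)) and angle between each of cup0_mid, cup1_mid, cup2_mid, cup3_mid's own z axis and vertical below 0.8 rad and ((distance between peg0 and cup1_mid below 0.046 m and z of peg0 in the frame of cup1_mid above 0.031 m) or (distance between peg1 and cup1_mid below 0.046 m and z of peg1 in the frame of cup1_mid above 0.031 m) or (distance between peg2 and cup1_mid below 0.046 m and z of peg2 in the frame of cup1_mid above 0.031 m) or (distance between peg3 and cup1_mid below 0.046 m and z of peg3 in the frame of cup1_mid above 0.031 m)) and ((distance between peg0 and cup2_mid below 0.046 m and z of peg0 in the frame of cup2_mid above 0.031 m) or (distance between peg1 and cup2_mid below 0.046 m and z of peg1 in the frame of cup2_mid above 0.031 m) or (distance between peg2 and cup2_mid below 0.046 m and z of peg2 in the frame of cup2_mid above 0.031 m) or (distance between peg3 and cup2_mid below 0.046 m and z of peg3 in the frame of cup2_mid above 0.031 m)) and ((distance between peg0 and cup3_mid below 0.046 m and z of peg0 in the frame of cup3_mid above 0.031 m) or (distance between peg1 and cup3_mid below 0.046 m and z of peg1 in the frame of cup3_mid above 0.031 m) or (distance between peg2 and cup3_mid below 0.046 m and z of peg2 in the frame of cup3_mid above 0.031 m) or (distance between peg3 and cup3_mid below 0.046 m and z of peg3 in the frame of cup3_mid above 0.031 m)) and contact force between the fingers and cup0 below 0.1 N and contact force between the fingers and cup1 below 0.1 N and contact force between the fingers and cup2 below 0.1 N and contact force between the fingers and cup3 below 0.1 N), for 0.3 s.
4. the cover is home in the rack and is pressed down on it with more than 8 N (z of cover in the frame of rack between 0.097 and 0.105 m and horizontal distance between cover and rack_seat below 0.01 m and angle between the x axis of cover and the x axis of rack, either way round below 0.1 rad and angle between cover's own z axis and vertical below 0.05 rad and contact force between cover and rack above 8 N), for 0.1 s.
At the end, for the whole second after the job is handed in: Every cup present hangs mouth down on a peg (tip within about 10 mm of the inside of the closed end, tilt under 0.8 rad); cover home in the rack (centre within 10 mm, height within 4 mm, turned under 0.10 rad, tilted under 0.05 rad); wing nut beyond 2.3 rad (((distance between peg0 and cup0_mid below 0.046 m and z of peg0 in the frame of cup0_mid above 0.031 m) or (distance between peg1 and cup0_mid below 0.046 m and z of peg1 in the frame of cup0_mid above 0.031 m) or (distance between peg2 and cup0_mid below 0.046 m and z of peg2 in the frame of cup0_mid above 0.031 m) or (distance between peg3 and cup0_mid below 0.046 m and z of peg3 in the frame of cup0_mid above 0.031 m)) and angle between each of cup0_mid, cup1_mid, cup2_mid, cup3_mid's own z axis and vertical below 0.8 rad and ((distance between peg0 and cup1_mid below 0.046 m and z of peg0 in the frame of cup1_mid above 0.031 m) or (distance between peg1 and cup1_mid below 0.046 m and z of peg1 in the frame of cup1_mid above 0.031 m) or (distance between peg2 and cup1_mid below 0.046 m and z of peg2 in the frame of cup1_mid above 0.031 m) or (distance between peg3 and cup1_mid below 0.046 m and z of peg3 in the frame of cup1_mid above 0.031 m)) and ((distance between peg0 and cup2_mid below 0.046 m and z of peg0 in the frame of cup2_mid above 0.031 m) or (distance between peg1 and cup2_mid below 0.046 m and z of peg1 in the frame of cup2_mid above 0.031 m) or (distance between peg2 and cup2_mid below 0.046 m and z of peg2 in the frame of cup2_mid above 0.031 m) or (distance between peg3 and cup2_mid below 0.046 m and z of peg3 in the frame of cup2_mid above 0.031 m)) and ((distance between peg0 and cup3_mid below 0.046 m and z of peg0 in the frame of cup3_mid above 0.031 m) or (distance between peg1 and cup3_mid below 0.046 m and z of peg1 in the frame of cup3_mid above 0.031 m) or (distance between peg2 and cup3_mid below 0.046 m and z of peg2 in the frame of cup3_mid above 0.031 m) or (distance between peg3 and cup3_mid below 0.046 m and z of peg3 in the frame of cup3_mid above 0.031 m)) and z of cover in the frame of rack between 0.097 and 0.105 m and horizontal distance between cover and rack_seat below 0.01 m and angle between the x axis of cover and the x axis of rack, either way round below 0.1 rad and angle between cover's own z axis and vertical below 0.05 rad and value of joint wingnut above 2.3 rad); the robot touches nothing.
It fails at once if the wing nut is forced tighter (below 0 rad) (value of joint wingnut below 0 rad).
It fails at once if a bystander is shifted more than 40 mm (distance of any of soap, bowl, water, spatula, mug, jar from where it was at the start of the episode above 0.04 m).
Of cup0, cup1, cup2, cup3 only 2 to 4 are there at a start; the rules pass over those that are not, and their reading is None.
At some moment in a run one of cover may be knocked a few centimetres aside while the robot is not near it.
It also fails if it takes over 210 s, if anything falls off the work surface, if the arm or the gripper's body presses on something with over 40 N, if the wrist force passes 120 N, or if a joint passes its speed limit or range.

## Working session

There is one attempt and no reset: what is moved stays moved. The work goes in short steps, Python scripts to look and compute and a tool call to move; the robot and the scene stay as the last step left them, time stands still between calls to the robot, and variables do not carry over. Pictures are saved under pics/ and viewed, and the job is handed in when it is done.

Besides the shell and the picture viewer there is one more tool, called after "Request:" as name(argument=value, ...), one argument or row to a line, values as JSON. send_rows: Moves the arm, as the interface text tells. Its arguments: {"type":"object","properties":{"plan":{"type":"array"},"claw":{"type":"number"},"newtons":{"type":"number"}},"required":["plan"]}

```bash
ls; mkdir -p pics
python3 - <<'E'
from workcell import get_state, viewer, job, env
import cv2
print(get_state(), env.grasp_offset)
for n in("side","top"):
    c=viewer.read_camera(n); cv2.imwrite(f"pics/{n}0.png",c["frame"]); print(n,c["mtx"],c["k1"],c["rvec"],c["tvec"])
E
```

```text
pics
{'clock': 0.0, 'joint_pos': array([-1.35557402e+00,  3.14018956e-01,  4.49773134e-02,  1.30357738e+00,
        1.51219987e-05,  1.43120182e+00]), 'qvel': array([-6.90296005e-04,  8.48687773e-04, -7.43852627e-04,  3.91645424e-04,
        4.79383447e-04,  1.17063146e-05]), 'tau': array([-5.74596870e-04, -4.80623245e+01,  2.98534852e+01,  1.92655181e-02,
       -3.45083881e-04,  8.08670421e-06]), 'tcp_pos': array([ 0.19965579, -0.53868935,  0.23039762]), 'orientation': array([-0.12414545, -0.69598898, -0.12543378,  0.69602702]), 'wrist_force': array([ 0.38553872, -0.57160902,  0.75551184]), 'ft_torque': array([-0.00524773, -0.03305714, -0.02476393]), 'finger_gap': 0.08519164961773205} 0.0187
side [[493.25371926   0.         313.30979944]
 [  0.         493.25371926 195.04051317]
 [  0.           0.           1.        ]] -0.11568437682623725 [ 0.30065003 -2.66375612  1.37323137] [0.48970294 0.11897055 1.36246764]
top [[382.61874502   0.         317.08347132]
 [  0.         382.61874502 201.3381827 ]
 [  0.           0.           1.        ]] -0.08667533248358439 [ 2.17426608 -2.21014619  0.03970899] [0.08413441 0.49709831 1.15372836]
```

View pics/side0.png

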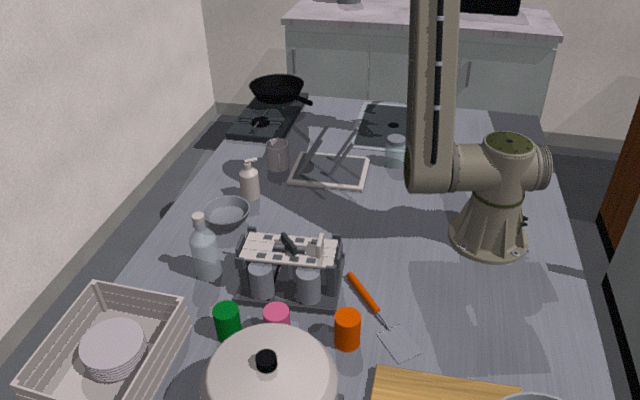

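View pics/top0.png

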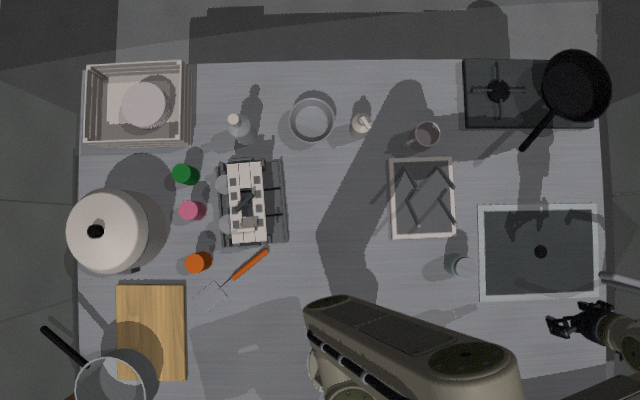

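The top view shows the rack at about (245,203), the stand at (421,198), and bystanders around them. The green, pink and orange cups at (185,174), (192,210) and (198,262) are look-alikes. I'll set up helpers and enlarge.

```bash
cat > h.py <<'E'
import numpy as np, cv2
from workcell import get_state, viewer, job, env
from scipy.spatial.transform import Rotation as R
def cam(n):
    c=viewer.read_camera(n); c["R"]=cv2.Rodrigues(np.array(c["rvec"],float))[0]; c["t"]=np.array(c["tvec"],float).reshape(3); c["o"]=-c["R"].T@c["t"]
    return c
def proj(c,P):
    P=np.atleast_2d(P); q=P@c["R"].T+c["t"]; s=q[:,:2]/q[:,2:]; s=s*(1+c["k1"]*(s**2).sum(1,keepdims=True))
    K=c["mtx"]; return s*[K[0,0],K[1,1]]+[K[0,2],K[1,2]]
def ray(c,uv):
    d=np.array([c["k1"],0,0,0,0.]); s=cv2.undistortPoints(np.array([[uv]],float),c["mtx"],d)[0,0]
    v=c["R"].T@np.array([s[0],s[1],1]); return c["o"],v/np.linalg.norm(v)
def onz(c,uv,z):
    o,v=ray(c,uv); return o+v*(z-o[2])/v[2]
def tri(c1,u1,c2,u2):
    a,v=ray(c1,u1); b,w=ray(c2,u2)
    s=np.linalg.lstsq(np.stack([v,-w],1),b-a,rcond=None)[0]; p=a+s[0]*v; q=b+s[1]*w
    return (p+q)/2,np.linalg.norm(p-q)
def crop(c,x0,y0,x1,y1,k,name):
    cv2.imwrite(name,cv2.resize(c["frame"][y0:y1,x0:x1],None,fx=k,fy=k,interpolation=cv2.INTER_CUBIC))
def toquat(Rm): q=R.from_matrix(Rm).as_quat(); return q[[3,0,1,2]]
def pose():
    s=get_state(); q=s["orientation"]; return s["tcp_pos"],R.from_quat([q[1],q[2],q[3],q[0]]).as_matrix()
def goal(p,Rm,P0=None):
    """shift mm and rotvec deg from current pose"""
    t,T=pose() if P0 is None else P0
    return np.round((T.T@(np.array(p)-t))*1000,1), np.round(R.from_matrix(T.T@Rm).as_rotvec(degrees=True),2)
E
python3 - <<'E'
from h import *
for n in("side","top"):
    c=cam(n); print(n,c["o"],proj(c,[[0,0,0],[.5,0,0],[.5,.2,0]]))
    if n=="top":
        crop(c,210,145,300,255,5,"pics/rack1.png"); crop(c,375,110,475,290,3.3,"pics/stand1.png")
    else:
        crop(c,215,215,365,320,5,"pics/rack2.png"); crop(c,230,120,430,210,4,"pics/stand2.png")
print(pose())
E
```

```text
side [0.21048952 1.12417664 0.89565734] [[487.79091297 237.42971065]
 [314.59640389 215.41875253]
 [297.06655859 260.48007468]]
top [0.44342368 0.06376503 1.17668344] [[344.52371172 363.46563585]
 [341.80143007 200.59732069]
 [276.93407523 201.67591689]]
(array([ 0.1996746 , -0.53891577,  0.23072804]), array([[-2.39608289e-04,  3.47383763e-01, -9.37723021e-01],
       [ 1.09136084e-03, -9.37722398e-01, -3.47383811e-01],
       [-9.99999376e-01, -1.10663023e-03, -1.54434977e-04]]))
```

View pics/rack1.png

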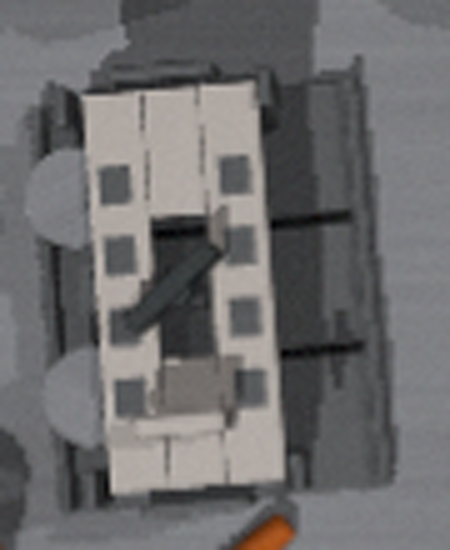

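View pics/rack2.png

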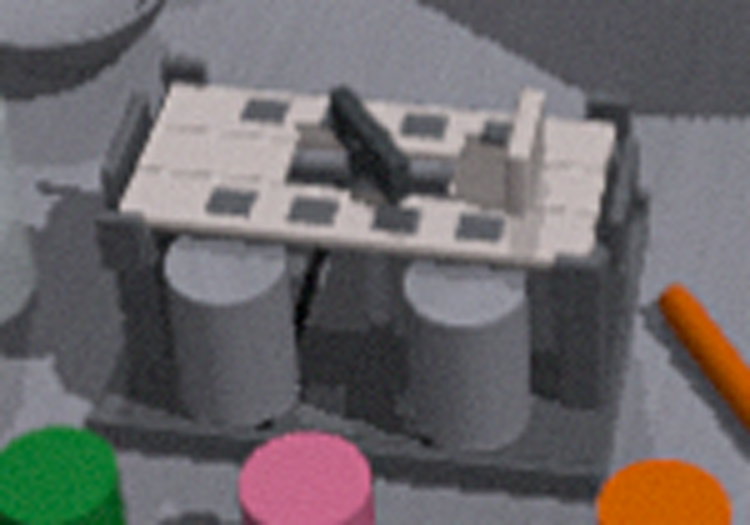

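View pics/stand1.png

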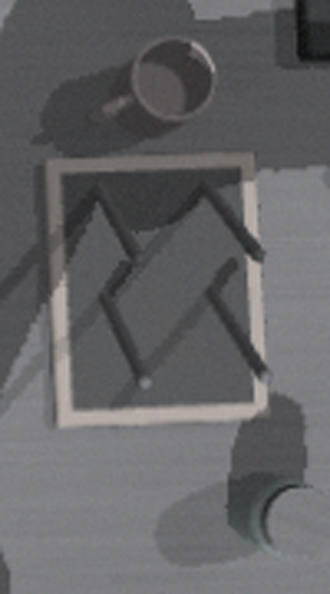

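View pics/stand2.png

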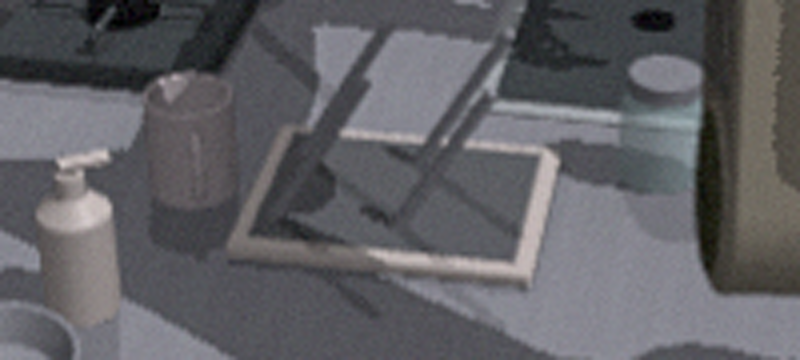

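The wash rack holds a white cover with 2 cups visible on its left side (top crop, 65,198 and 75,395), and the right side is empty. The tab is at the robot end, and the nut bar is at (175,280). I'll measure these now.

Run:
```python
from h import *
c=cam("top"); s=cam("side")
f=lambda u,v:(210+(u-2)/5,145+(v-2)/5)
q=[onz(c,f(*p),.109) for p in [(82,95),(258,83),(285,482),(113,495)]]
q=np.array(q); print(q.round(4)); cen=q.mean(0)
L=(q[0]+q[1])/2-(q[2]+q[3])/2; W=(q[0]+q[3])/2-(q[1]+q[2])/2
print("cen",cen,"len",np.linalg.norm(L),np.linalg.norm(W),"yaw",np.degrees(np.arctan2(L[1],L[0])), np.degrees(np.arctan2(W[1],W[0]))-90)
# side cover corners
g=lambda u,v:(215+(u-2)/5,215+(v-2)/5)
qs=np.array([onz(s,g(*p),.109) for p in [(172,85),(615,125),(553,262),(120,210)]]);print(qs.round(4),qs.mean(0))
# nut ends, top z 0.139
print("nut top ends",tri(c,f(224,236),s,g(340,90)),tri(c,f(132,322),s,g(400,190)))
print([onz(c,f(*p),.139) for p in[(222,240),(130,322)]])
# stand: base corners top image z=.014
h=lambda u,v:(375+(u-1)/3.3,110+(v-1)/3.3)
b=np.array([onz(c,h(*p),.014) for p in [(47,161),(255,153),(267,413),(58,427)]]);print("stand",b.round(4),b.mean(0))
L=(b[0]+b[1]-b[2]-b[3])/2;W=(b[0]+b[3]-b[1]-b[2])/2
print(np.linalg.norm(L),np.linalg.norm(W),np.degrees(np.arctan2(L[1],L[0])), np.degrees(np.arctan2(W[1],W[0]))-90)
print("tips",[onz(c,h(*p),.147).round(4) for p in [(145,382),(266,376),(107,298),(213,290)]])
print("rest",[(n,onz(c,p,z).round(3)) for n,p,z in [("jar",(460,266),.1),("mug",(427,132),.09),("soap",(358,123),.1),("bowl",(312,121),.055),("water",(236,119),.19),("orange",(201,261),.085),("sp",(267,251),.01)]])
```

```text
[[0.6051 0.3311 0.109 ]
 [0.6098 0.2307 0.109 ]
 [0.3854 0.2176 0.109 ]
 [0.3793 0.3146 0.109 ]]
cen [0.49487271 0.27352789 0.109     ] len 0.22556848585827513 0.09881399077491455 yaw 3.752970364594198 3.128349879496298
[[0.611  0.2356 0.109 ]
 [0.3871 0.2194 0.109 ]
 [0.3959 0.32   0.109 ]
 [0.6039 0.3292 0.109 ]] [0.4994547  0.27607843 0.109     ]
nut top ends (array([0.52011453, 0.24636382, 0.13037431]), np.float64(0.0038303905233792327)) (array([0.47466611, 0.30010662, 0.12095396]), np.float64(0.002161394334894708))
[array([0.51916067, 0.24646526, 0.139     ]), array([0.47518146, 0.29743649, 0.139     ])]
stand [[ 0.6261 -0.1464  0.014 ]
 [ 0.6312 -0.3424  0.014 ]
 [ 0.3888 -0.3455  0.014 ]
 [ 0.3799 -0.1503  0.014 ]] [ 0.50650512 -0.24614742  0.014     ]
0.24436235205173942 0.19574957968598622 0.8317236395423939 2.0569651782285376
tips [array([ 0.4224, -0.1981,  0.147 ]), array([ 0.4254, -0.2987,  0.147 ]), array([ 0.4916, -0.1686,  0.147 ]), array([ 0.4967, -0.2566,  0.147 ])]
rest [('jar', array([ 0.305, -0.326,  0.1  ])), ('mug', array([ 0.69 , -0.245,  0.09 ])), ('soap', array([ 0.716, -0.045,  0.1  ])), ('bowl', array([0.736, 0.087, 0.055])), ('water', array([0.711, 0.284, 0.19 ])), ('orange', array([0.329, 0.412, 0.085])), ('sp', array([0.35 , 0.231, 0.01 ]))]
```

Measured values:

| Item | Result |
|---|---|
| Cover centre | about (0.496, 0.273), yaw about 3.5°, size 226×99, which fits |
| Nut bar yaw | about -49°, so the joint is at about 0.27 rad |
| Near peg tips | (0.422, -0.198) and (0.425, -0.299) |

The nut needs about 127.5° clockwise. I'll start with the jaw yaw at 221°, which puts q6 at about -102° and leaves it room to turn.

```bash
cat >> h.py <<'E'
def ori(yaw,tilt=0):
    """tool down, jaw axis at yaw deg; tilt deg about world y: tool points towards +x"""
    a=np.radians(yaw); M=np.array([[0,np.cos(a),np.sin(a)],[0,np.sin(a),-np.cos(a)],[-1,0,0.]])
    return R.from_rotvec([0,-np.radians(tilt),0]).as_matrix()@M
def show(*targets):
    s=get_state(); t,T=pose(); print("t",s["clock"],"tcp",t.round(4),"yaw",np.degrees(np.arctan2(T[1,1],T[0,1])).round(2),"q",np.degrees(s["joint_pos"]).round(1),"F",np.round(s["wrist_force"],1),"M",np.round(s["ft_torque"],2),"gap",s["finger_gap"])
    for tg in targets: print(tg,"->",*goal(tg[0],ori(*tg[1:])))
E
python3 -c "
from h import *
show(([.5,-.15,.28],37),([.497,.273,.24],37))"
```

```text
t 0.3 tcp [ 0.1997 -0.5391  0.231 ] yaw -69.67 q [-77.7  18.    2.6  74.7   0.   82. ] F [-1.4  0.5 -0.5] M [-0.04  0.01 -0.03] gap 0.08573624645075052
([0.5, -0.15, 0.28], 37) -> [ -48.8 -260.5 -416.7] [-1.0667e+02 -3.0000e-02  2.0000e-02]
([0.497, 0.273, 0.24], 37) -> [  -8.6 -658.2 -560.9] [-1.0667e+02 -3.0000e-02  2.0000e-02]
```

Request:
send_rows(
  plan=[
    [-49,-260,-417,-106,0,0],
    [-49,-260,-417,-106,0,0],
    [-49,-260,-417,-106,0,0],
    [-49,-260,-417,-106,0,0],
    [-49,-260,-417,-106,0,0],
    [-49,-260,-417,-106,0,0],
    [-49,-260,-417,-106,0,0],
    [-49,-260,-417,-106,0,0],
    [-49,-260,-417,-106,0,0],
    [-49,-260,-417,-106,0,0],
  ],
  claw=50,
)

```text
clock: 1.55
tcp_pos: [0.501, -0.1494, 0.2802]
orientation: [0.632, 0.317, 0.632, -0.317]
wrist_force: [0.3, -0.5, 1.3]
finger_gap: 0.0494
```

```bash
python3 -c "
from h import *
show(([.497,.273,.24],137))"
```

```text
t 1.55 tcp [ 0.501  -0.1494  0.2802] yaw 36.79 q [-25.4  11.6   1.   79.5  -0.   27.8] F [ 0.3 -0.5  1.3] M [-0.05  0.    0.01] gap 0.04936035921684176
([0.497, 0.273, 0.24], 137) -> [  40.1  249.8 -340.7] [-1.0021e+02 -1.0000e-02  1.0000e-02]
```

Request:
send_rows(
  plan=[
    [40,250,-341,-100,0,0],
    [40,250,-341,-100,0,0],
    [40,250,-341,-100,0,0],
    [40,250,-341,-100,0,0],
    [40,250,-341,-100,0,0],
    [40,250,-341,-100,0,0],
    [40,250,-341,-100,0,0],
    [40,250,-341,-100,0,0],
    [40,250,-341,-100,0,0],
    [40,250,-341,-100,0,0],
  ],
)

```text
clock: 2.8
tcp_pos: [0.4996, 0.2726, 0.24]
orientation: [0.649, -0.279, 0.65, 0.279]
wrist_force: [0.3, -0.6, -0.3]
finger_gap: 0.0502
```

```bash
python3 -c "
from h import *
show(([.497,.273,.18],221),([.497,.273,.18],220))"
```

```text
t 2.8 tcp [0.4996 0.2726 0.24  ] yaw 136.54 q [ 20.5  17.2   2.8  75.6  -0.  -26. ] F [ 0.3 -0.6 -0.3] M [ 0.03 -0.02  0.01] gap 0.050202766191191385
([0.497, 0.273, 0.18], 221) -> [60.   2.2 -1.5] [-8.446e+01 -2.000e-02 -2.000e-02]
([0.497, 0.273, 0.18], 220) -> [60.   2.2 -1.5] [-8.346e+01 -2.000e-02 -2.000e-02]
```

Request:
send_rows(
  plan=[
    [60,2,-1,-84,0,0],
    [60,2,-1,-84,0,0],
    [60,2,-1,-84,0,0],
    [60,2,-1,-84,0,0],
    [60,2,-1,-84,0,0],
    [60,2,-1,-84,0,0],
    [60,2,-1,-84,0,0],
    [60,2,-1,-84,0,0],
    [60,2,-1,-84,0,0],
    [60,2,-1,-84,0,0],
  ],
)

```text
clock: 4.05
tcp_pos: [0.4977, 0.2729, 0.1802]
orientation: [0.298, -0.641, 0.298, 0.641]
wrist_force: [1.0, -0.5, -0.1]
finger_gap: 0.0501
```

```bash
python3 -c "
from h import *
show(([.497,.273,.115],221))
c=cam('top'); s=cam('side'); crop(c,190,130,310,270,4,'pics/n1.png'); crop(s,215,180,375,320,4,'pics/n2.png')"
```

```text
t 4.05 tcp [0.4977 0.2729 0.1802] yaw -139.82 q [  20.6   18.2   -4.2   67.6   -0.  -109.5] F [ 1.  -0.5 -0.1] M [ 0.03  0.01 -0.01] gap 0.0501076960853444
([0.497, 0.273, 0.115], 221) -> [65.2  0.4  0.5] [-0.82 -0.   -0.01]
```

View pics/n1.png

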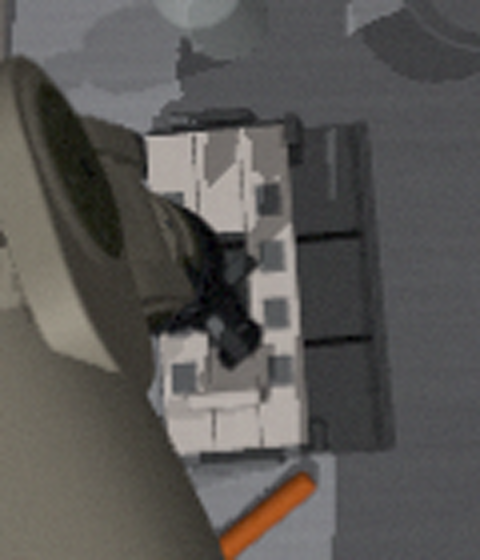

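View pics/n2.png

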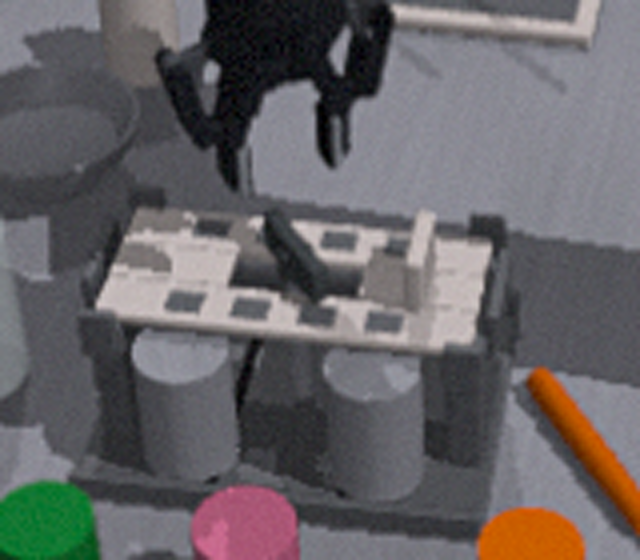

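The gripper (finger tips at 240,180 and 335,160 in the side crop) stands above the nut bar at (295,255), with the jaws across it. Descending.

Request:
send_rows(
  plan=[
    [20,0,0,-1,0,0],
    [40,0,0,-1,0,0],
    [50,0,0,-1,0,0],
    [57,0,0,-1,0,0],
    [60,0,0,-1,0,0],
    [62,0,0,-1,0,0],
    [64,0,0,-1,0,0],
    [64,0,0,-1,0,0],
    [64,0,0,-1,0,0],
    [64,0,0,-1,0,0],
  ],
)

```text
clock: 5.4
tcp_pos: [0.4978, 0.2729, 0.1164]
orientation: [-0.291, 0.644, -0.291, -0.644]
wrist_force: [0.1, 0.0, 1.1]
finger_gap: 0.0498
```

Request:
send_rows(
  plan=[
    [0,0,0,0,0,0],
    [0,0,0,0,0,0],
    [0,0,0,0,0,0],
    [0,0,0,0,0,0],
    [0,0,0,0,0,0],
    [0,0,0,0,0,0],
    [0,0,0,0,0,0],
    [0,0,0,0,0,0],
    [0,0,0,0,0,0],
    [0,0,0,0,0,0],
  ],
  claw=0,
  newtons=40,
)

```text
clock: 6.65
tcp_pos: [0.4975, 0.2728, 0.1164]
orientation: [-0.291, 0.644, -0.292, -0.644]
wrist_force: [-3.3, -1.9, 5.3]
finger_gap: 0.0204
```

```bash
python3 -c "
from h import *
show()"
```

```text
t 6.65 tcp [0.4975 0.2728 0.1164] yaw -138.67 q [  20.6   20.5  -10.3   59.2   -0.  -110.7] F [-3.3 -1.9  5.3] M [-0.44  0.51  0.01] gap 0.020394953669451706
```

Request:
send_rows(
  plan=[
    [0,0,0,0,0,0],
    [0,0,0,0,0,0],
    [0,0,0,0,0,0],
    [0,0,0,0,0,0],
    [0,0,0,0,0,0],
    [0,0,0,0,0,0],
    [0,0,0,0,0,0],
    [0,0,0,0,0,0],
    [0,0,0,0,0,0],
    [0,0,0,0,0,0],
  ],
)

```text
clock: 7.9
tcp_pos: [0.4975, 0.2727, 0.1164]
orientation: [-0.291, 0.644, -0.292, -0.644]
wrist_force: [-2.3, -2.5, 5.3]
finger_gap: 0.0202
```

```bash
python3 -c "
from h import *
show()
c=cam('top'); s=cam('side'); crop(c,220,160,280,240,7,'pics/n3.png'); crop(s,250,200,340,280,7,'pics/n4.png')"
```

```text
t 7.9 tcp [0.4975 0.2727 0.1164] yaw -138.67 q [  20.6   20.5  -10.3   59.2   -0.  -110.7] F [-2.3 -2.5  5.3] M [-0.42  0.58  0.02] gap 0.02020928307344621
```

View pics/n4.png

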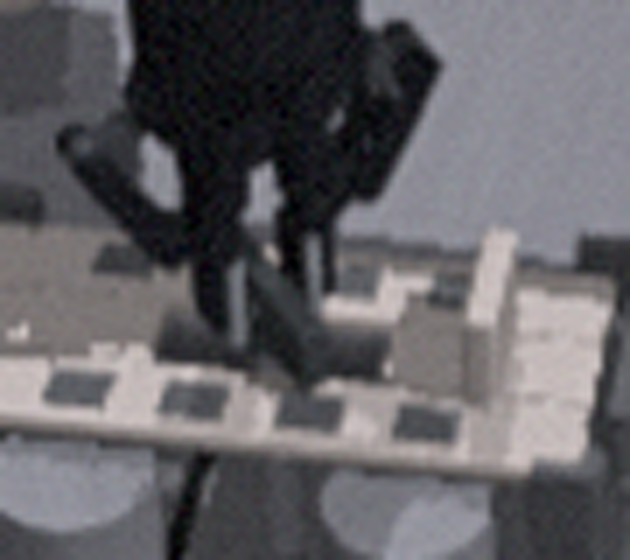

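View pics/n3.png

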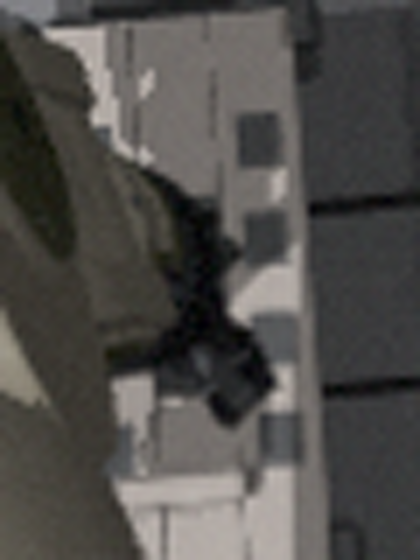

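The gap stopped at 20 mm instead of 12, with a lateral force along the jaw axis. That suggests the bar is off centre and one finger touches first. I'll try a small shift along tool y.

Request:
send_rows(
  plan=[
    [-1,1,0,0,0,0],
    [-2,2,0,0,0,0],
    [-3,2,0,0,0,0],
    [-3,2,0,0,0,0],
    [-3,2,0,0,0,0],
    [-3,2,0,0,0,0],
    [-3,2,0,0,0,0],
    [-3,2,0,0,0,0],
    [-3,2,0,0,0,0],
    [-3,2,0,0,0,0],
  ],
)

```text
clock: 9.25
tcp_pos: [0.4973, 0.2726, 0.117]
orientation: [0.292, -0.644, 0.291, 0.644]
wrist_force: [7.1, 4.7, -15.9]
finger_gap: 0.0195
```

```bash
python3 -c "
from h import *
show()"
```

```text
t 9.25 tcp [0.4973 0.2726 0.117 ] yaw -138.66 q [ 2.060e+01  2.040e+01 -1.040e+01  5.920e+01  1.000e-01 -1.108e+02] F [  7.1   4.7 -15.9] M [ 0.97 -1.55 -0.08] gap 0.019518192735643942
```

Request:
send_rows(
  plan=[
    [1,-1,0,0,0,0],
    [2,-2,0,0,0,0],
    [2,-2,0,4,0,0],
    [2,-2,0,8,0,0],
    [2,-2,0,12,0,0],
    [2,-2,0,16,0,0],
    [2,-2,0,20,0,0],
    [2,-2,0,20,0,0],
    [2,-2,0,20,0,0],
    [2,-2,0,20,0,0],
  ],
)

```text
clock: 10.5
tcp_pos: [0.4962, 0.2719, 0.117]
orientation: [0.397, -0.584, 0.4, 0.585]
wrist_force: [-4.8, -5.0, 0.3]
finger_gap: 0.0202
```

```bash
python3 -c "
from h import *
show()
s=cam('side'); crop(s,250,200,340,280,7,'pics/n5.png')"
```

```text
t 10.5 tcp [0.4962 0.2719 0.117 ] yaw -158.6 q [ 20.6  20.4 -10.3  59.5  -0.1 -90.8] F [-4.8 -5.   0.3] M [-0.8   0.79  0.07] gap 0.020182517914325827
```

View pics/n5.png

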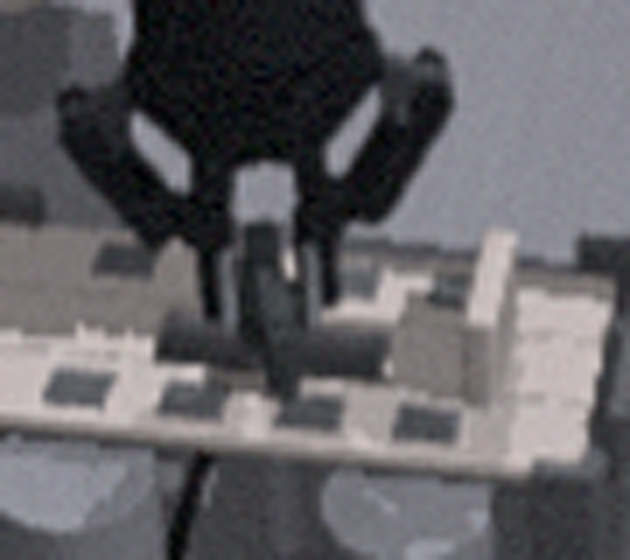

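The bar follows the jaws: it turned about 20°. The lateral force says the axis lies 1–2 mm further toward (-x,-y), so I'll shift the centre and keep turning.

Request:
send_rows(
  plan=[
    [0,2,0,0,0,0],
    [0,2,0,8,0,0],
    [0,2,0,16,0,0],
    [0,2,0,24,0,0],
    [-1,2,0,32,0,0],
    [-1,2,0,40,0,0],
    [-1,2,0,48,0,0],
    [-1,2,0,56,0,0],
    [-1,2,0,56,0,0],
    [-1,2,0,56,0,0],
  ],
)

```text
clock: 11.8
tcp_pos: [0.4918, 0.2723, 0.1181]
orientation: [0.624, -0.328, 0.628, 0.33]
wrist_force: [-11.6, -1.4, 5.9]
finger_gap: 0.02
```

```bash
python3 -c "
from h import *
show()
s=cam('side'); crop(s,250,200,340,280,7,'pics/n6.png')"
```

```text
t 11.8 tcp [0.4918 0.2723 0.1181] yaw 145.45 q [ 20.7  20.1 -10.5  59.7   0.2 -34.7] F [-11.6  -1.4   5.9] M [-0.2   2.32 -0.02] gap 0.01999139780554344
```

View pics/n6.png

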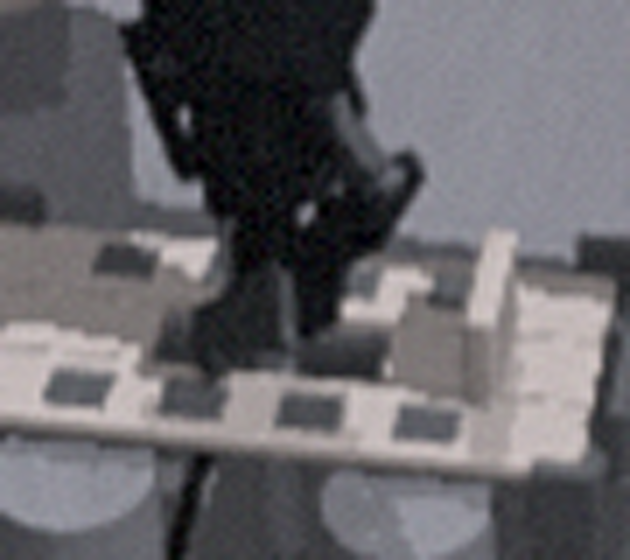

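Request:
send_rows(
  plan=[
    [0,0,0,0,0,0],
    [0,0,0,0,0,0],
    [0,0,0,0,0,0],
    [-10,0,0,0,0,0],
    [-60,0,0,0,0,0],
    [-100,0,0,0,0,0],
    [-100,0,0,0,0,0],
    [-100,0,0,0,0,0],
    [-100,0,0,0,0,0],
    [-100,0,0,0,0,0],
  ],
  claw=50,
)

```text
clock: 13.1
tcp_pos: [0.4953, 0.272, 0.2171]
orientation: [0.626, -0.328, 0.627, 0.328]
wrist_force: [-1.0, -0.2, -0.7]
finger_gap: 0.0499
```

```bash
python3 -c "
from h import *
show()
s=cam('side'); crop(s,230,200,350,300,6,'pics/n7.png');c=cam('top'); crop(c,210,145,300,255,5,'pics/n8.png')"
```

```text
t 13.1 tcp [0.4953 0.272  0.2171] yaw 145.33 q [ 20.6  17.2  -0.4  72.5  -0.  -34.7] F [-1.  -0.2 -0.7] M [-0.05 -0.    0.01] gap 0.04991768816897151
```

View pics/n7.png

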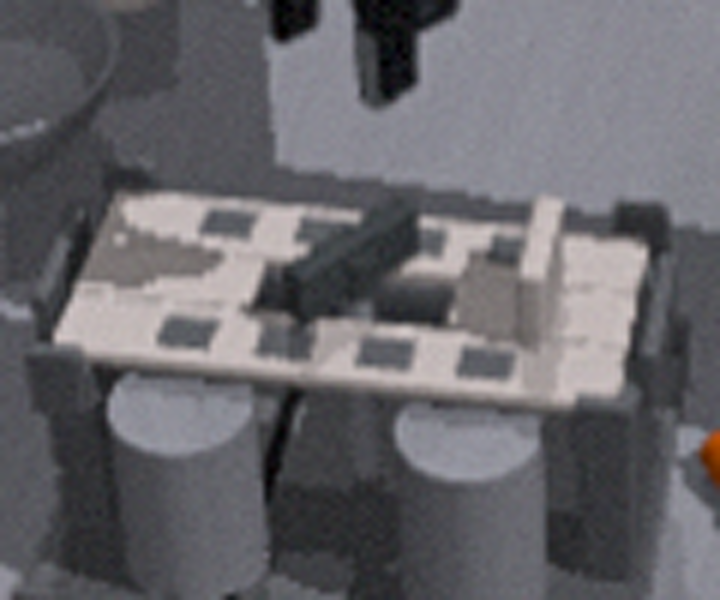

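View pics/n8.png

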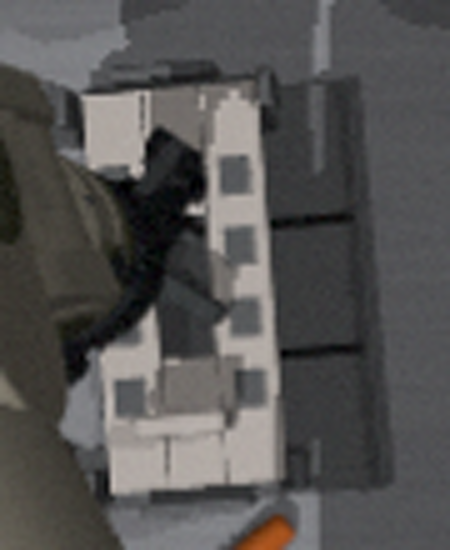

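Run:
```python
from h import *
s=cam("side"); g=lambda u,v:(230+(u-2.5)/6,200+(v-2.5)/6)
for z in (.139,.142):
    a=onz(s,g(405,204),z);b=onz(s,g(293,270),z); d=b-a
    print((a+b)/2,np.linalg.norm(d),np.degrees(np.arctan2(d[1],d[0])))
print(tri(s,g(413,212),cam("top"),(210+223/5,145+305/5)))
show()
```

```text
[0.49573004 0.27628187 0.139     ] 0.057733268088593026 56.013554879177086
[0.49459912 0.27964361 0.142     ] 0.05750436684655178 56.01355487917717
(array([0.48067749, 0.24618693, 0.12973874]), np.float64(0.004535489056571089))
t 13.3 tcp [0.4957 0.2721 0.2178] yaw 145.33 q [ 20.6  17.1  -0.4  72.5  -0.  -34.7] F [ 1.1  0.2 -0.4] M [-0.01  0.01  0.06] gap 0.049779237101577674
```

Fitting the three grip poses puts the nut axis at (0.4945, 0.276), which agrees with the side view. I'll regrip there and finish the remaining ~52°.

Request:
send_rows(
  plan=[
    [40,3,3,0,0,0],
    [70,3,3,0,0,0],
    [90,3,3,0,0,0],
    [97,3,3,0,0,0],
    [99,3,3,0,0,0],
    [100,3,3,0,0,0],
    [100,3,3,0,0,0],
    [100,3,3,0,0,0],
    [100,3,3,0,0,0],
    [100,3,3,0,0,0],
  ],
)

```text
clock: 14.55
tcp_pos: [0.4952, 0.2764, 0.1184]
orientation: [0.626, -0.328, 0.626, 0.328]
wrist_force: [-0.3, 0.9, -0.0]
finger_gap: 0.05
```

Request:
send_rows(
  plan=[
    [0,0,0,0,0,0],
    [0,0,0,0,0,0],
    [0,0,0,0,0,0],
    [0,0,0,0,0,0],
    [0,0,0,0,0,0],
    [0,0,0,0,0,0],
    [0,0,0,0,0,0],
    [0,0,0,0,0,0],
    [0,0,0,0,0,0],
    [0,0,0,0,0,0],
  ],
  claw=0,
)

```text
clock: 15.8
tcp_pos: [0.4946, 0.2767, 0.1184]
orientation: [0.626, -0.328, 0.626, 0.329]
wrist_force: [-4.0, 2.9, 5.2]
finger_gap: 0.0204
```

Request:
send_rows(
  plan=[
    [0,0,0,8,0,0],
    [0,0,0,16,0,0],
    [0,0,0,24,0,0],
    [0,0,0,32,0,0],
    [-1,0,0,38,0,0],
    [-1,0,0,44,0,0],
    [-1,0,0,48,0,0],
    [-1,0,0,51,0,0],
    [-1,0,0,51,0,0],
    [-1,0,0,51,0,0],
  ],
)

```text
clock: 17.05
tcp_pos: [0.4948, 0.2763, 0.1195]
orientation: [0.707, -0.027, 0.707, 0.027]
wrist_force: [-3.5, 1.3, 6.0]
finger_gap: 0.0202
```

```bash
python3 -c "
from h import *
show()"
```

```text
t 17.05 tcp [0.4948 0.2763 0.1195] yaw 94.34 q [ 21.1  20.3 -10.1  59.6  -0.   16.7] F [-3.5  1.3  6. ] M [0.23 0.88 0.  ] gap 0.020201566172388084
```

Request:
send_rows(
  plan=[
    [0,0,0,1,0,0],
    [0,0,0,1,0,0],
    [0,0,0,2,0,0],
    [0,0,0,2,0,0],
    [0,0,0,3,0,0],
    [0,0,0,3,0,0],
    [0,0,0,3,0,0],
    [0,0,0,3,0,0],
    [0,0,0,3,0,0],
    [0,0,0,3,0,0],
  ],
)

```text
clock: 18.3
tcp_pos: [0.4948, 0.2763, 0.1196]
orientation: [0.707, -0.008, 0.707, 0.008]
wrist_force: [-4.0, 1.1, 6.1]
finger_gap: 0.02
```

```bash
python3 -c "
from h import *
show()"
```

```text
t 18.3 tcp [0.4948 0.2763 0.1196] yaw 91.35 q [ 21.1  20.3 -10.1  59.6  -0.   19.7] F [-4.   1.1  6.1] M [0.2  0.96 0.17] gap 0.01995711245394126
```

Request:
send_rows(
  plan=[
    [0,0,0,1,0,0],
    [0,0,0,2,0,0],
    [0,0,0,3,0,0],
    [0,0,0,3,0,0],
    [0,0,0,3,0,0],
    [0,0,0,3,0,0],
    [0,0,0,3,0,0],
    [0,0,0,3,0,0],
    [0,0,0,3,0,0],
    [0,0,0,3,0,0],
  ],
)

```text
clock: 19.55
tcp_pos: [0.4955, 0.2763, 0.1196]
orientation: [0.707, 0.01, 0.707, -0.01]
wrist_force: [-1.7, 1.1, 5.1]
finger_gap: 0.0203
```

```bash
python3 -c "
from h import *
show()"
```

```text
t 19.55 tcp [0.4955 0.2763 0.1196] yaw 88.33 q [ 21.1  20.3 -10.1  59.6  -0.   22.7] F [-1.7  1.1  5.1] M [0.11 0.58 0.05] gap 0.020258371763127985
```

Request:
send_rows(
  plan=[
    [0,0,0,0,0,0],
    [0,0,0,0,0,0],
    [0,0,0,0,0,0],
    [-10,0,0,0,0,0],
    [-60,0,0,0,0,0],
    [-100,0,0,-10,0,0],
    [-100,0,76,-40,0,0],
    [-100,0,76,-95,0,0],
    [-100,0,76,-95,0,0],
    [-100,0,76,-95,0,0],
  ],
  claw=50,
)

```text
clock: 20.8
tcp_pos: [0.5715, 0.274, 0.2197]
orientation: [0.637, -0.308, 0.636, 0.308]
wrist_force: [-0.5, -0.4, -0.2]
finger_gap: 0.05
```

```bash
python3 -c "
from h import *
show()
s=cam('side'); crop(s,230,200,350,300,6,'pics/n9.png')"
```

```text
t 20.8 tcp [0.5715 0.274  0.2197] yaw 141.63 q [ 18.4  24.8  11.1  76.2  -0.  -33.3] F [-0.5 -0.4 -0.2] M [0.01 0.08 0.01] gap 0.04995280202623514
```

View pics/n9.png

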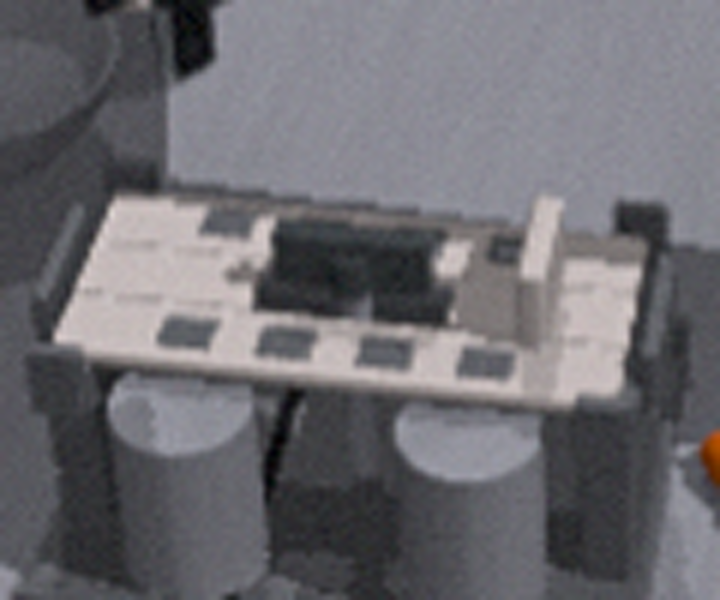

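The nut's bar now lies along the slot (side crop 275–440, 225–250). Next is the tab: I'll measure it in both views.

Run:
```python
from h import *
c=cam("top"); s=cam("side")
crop(c,220,205,280,255,10,'pics/t1.png'); crop(s,305,220,350,275,10,'pics/t2.png')
```

```text
(no output)
```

View pics/t1.png

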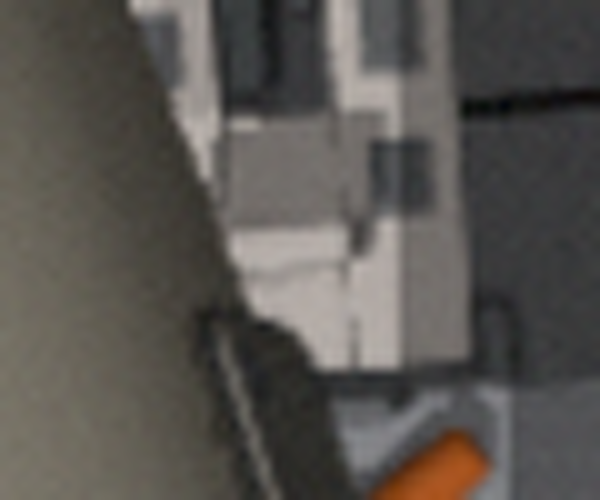

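View pics/t2.png

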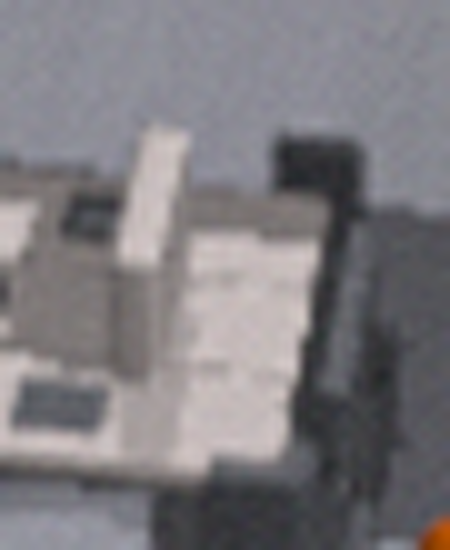

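Run:
```python
from h import *
c=cam("top"); s=cam("side")
g=lambda u,v:(305+(u-4.5)/10,220+(v-4.5)/10)
# side: tab top corners z .148: TL(148,127) TR(188,130) BR(160,272) BL(118,262)
q=np.array([onz(s,g(*p),.148) for p in [(148,127),(188,130),(160,272),(118,262)]]);print(q.round(4),q.mean(0))
f=lambda u,v:(220+(u-4.5)/10,205+(v-4.5)/10)
q=np.array([onz(c,f(*p),.148) for p in [(228,232),(350,222),(350,258),(236,272)]]);print(q.round(4),q.mean(0))
# predicted from nut axis
y=np.radians(3.5);print(np.array([.495,.276])-.076*np.array([np.cos(y),np.sin(y)]))
show(([.419,.271,.2],183.5),([.419,.271,.117],183.5))
```

```text
[[0.4259 0.247  0.148 ]
 [0.4164 0.2461 0.148 ]
 [0.4115 0.297  0.148 ]
 [0.4217 0.2956 0.148 ]] [0.41888734 0.27142999 0.148     ]
[[0.424  0.2774 0.148 ]
 [0.4262 0.2442 0.148 ]
 [0.4165 0.2443 0.148 ]
 [0.4132 0.2753 0.148 ]] [0.41999019 0.26031304 0.148     ]
[0.41914176 0.27136031]
t 21.05 tcp [0.5711 0.2742 0.2197] yaw 141.13 q [ 18.4  24.8  11.   76.2  -0.  -32.7] F [-0.7 -0.6 -0.3] M [ 0.02  0.03 -0.03] gap 0.04973656617176469
([0.419, 0.271, 0.2], 183.5) -> [ 19.6 116.4 -97.9] [-4.237e+01  1.000e-02  3.000e-02]
([0.419, 0.271, 0.117], 183.5) -> [102.6 116.5 -98. ] [-4.237e+01  1.000e-02  3.000e-02]
```

Request:
send_rows(
  plan=[
    [10,60,-50,-10,0,0],
    [10,116,-98,-20,0,0],
    [10,116,-98,-42,0,0],
    [10,116,-98,-42,0,0],
    [10,116,-98,-42,0,0],
    [50,116,-98,-42,0,0],
    [80,116,-98,-42,0,0],
    [95,116,-98,-42,0,0],
    [102,116,-98,-42,0,0],
    [102,116,-98,-42,0,0],
  ],
)

```text
clock: 22.3
tcp_pos: [0.4197, 0.2703, 0.1175]
orientation: [-0.486, 0.514, -0.486, -0.514]
wrist_force: [1.7, 0.5, 0.1]
finger_gap: 0.0499
```

```bash
python3 -c "
from h import *
show(([.419,.271,.117],183.5))"
```

```text
t 22.3 tcp [0.4197 0.2703 0.1175] yaw -176.76 q [ 23.6  13.4 -20.   56.5  -0.  -69.7] F [1.7 0.5 0.1] M [-0.02  0.02 -0.  ] gap 0.04989986324083139
([0.419, 0.271, 0.117], 183.5) -> [0.5 0.6 0.8] [-0.26 -0.    0.02]
```

Request:
send_rows(
  plan=[
    [0,0,0,0,0,0],
    [0,0,0,0,0,0],
    [0,0,0,0,0,0],
    [0,0,0,0,0,0],
    [0,0,0,0,0,0],
    [0,0,0,0,0,0],
    [0,0,0,0,0,0],
    [0,0,0,0,0,0],
    [0,0,0,0,0,0],
    [0,0,0,0,0,0],
  ],
  claw=0,
  newtons=90,
)

```text
clock: 23.55
tcp_pos: [0.4199, 0.2705, 0.1183]
orientation: [-0.486, 0.514, -0.485, -0.514]
wrist_force: [-0.6, -0.5, 5.5]
finger_gap: 0.0103
```

Request:
send_rows(
  plan=[
    [-3,0,0,0,0,0],
    [-7,0,0,0,0,0],
    [-12,0,0,0,0,0],
    [-18,0,0,0,0,0],
    [-25,0,0,0,0,0],
    [-33,0,0,0,0,0],
    [-42,0,0,0,0,0],
    [-52,0,0,0,0,0],
    [-64,0,0,0,0,0],
    [-76,0,0,0,0,0],
  ],
)

```text
clock: 24.8
tcp_pos: [0.4193, 0.2702, 0.1942]
orientation: [-0.485, 0.514, -0.485, -0.514]
wrist_force: [0.2, 0.3, -2.5]
finger_gap: 0.0103
```

```bash
python3 -c "
from h import *
show(([.42,.027,.20],183.5),([.42,.027,.016],183.5))
s=cam('side'); crop(s,200,120,360,300,3.3,'pics/c1.png')"
```

```text
t 24.8 tcp [0.4193 0.2702 0.1942] yaw -176.7 q [ 23.6  10.4 -12.5  67.1  -0.  -69.7] F [ 0.2  0.3 -2.5] M [-0.02  0.12 -0.02] gap 0.010328521819673963
([0.42, 0.027, 0.2], 183.5) -> [  -5.8   13.3 -242.9] [-0.2   0.    0.02]
([0.42, 0.027, 0.016], 183.5) -> [ 178.2   13.4 -242.9] [-0.2   0.    0.02]
```

View pics/c1.png

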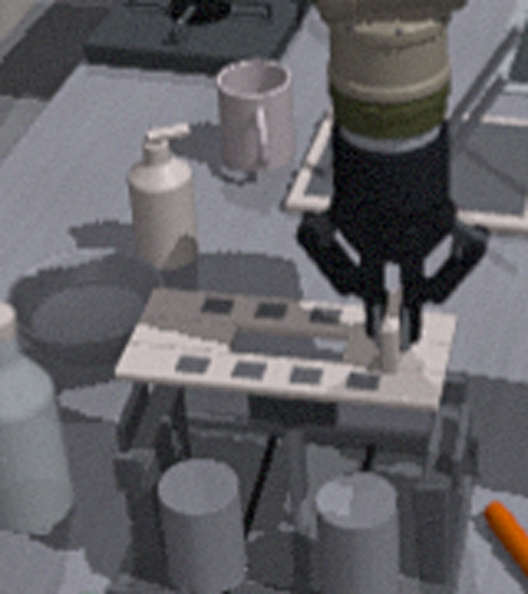

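The cover is lifted level, clear of the nut. I'll set it down between the rack and the stand.

Request:
send_rows(
  plan=[
    [-6,3,-40,0,0,0],
    [-6,7,-80,0,0,0],
    [-6,10,-120,0,0,0],
    [-6,13,-160,0,0,0],
    [-6,13,-200,0,0,0],
    [-6,13,-243,0,0,0],
    [30,13,-243,0,0,0],
    [70,13,-243,0,0,0],
    [110,13,-243,0,0,0],
    [140,13,-243,0,0,0],
  ],
)

```text
clock: 26.1
tcp_pos: [0.4198, 0.0268, 0.052]
orientation: [0.485, -0.514, 0.486, 0.514]
wrist_force: [-0.1, 0.1, -1.6]
finger_gap: 0.0105
```

```bash
python3 -c "
from h import *
show(([.42,.027,.018],183.5))"
```

```text
t 26.1 tcp [0.4198 0.0268 0.052 ] yaw -176.72 q [  -7.3    9.5  -35.8   44.8   -0.  -100.6] F [-0.1  0.1 -1.6] M [0.   0.04 0.07] gap 0.01049951805564454
([0.42, 0.027, 0.018], 183.5) -> [34.  -0.3  0.2] [-0.22 -0.   -0.04]
```

Request:
send_rows(
  plan=[
    [12,0,0,0,0,0],
    [22,0,0,0,0,0],
    [28,0,0,0,0,0],
    [31,0,0,0,0,0],
    [33,0,0,0,0,0],
    [34,0,0,0,0,0],
    [34,0,0,0,0,0],
    [34,0,0,0,0,0],
    [34,0,0,0,0,0],
    [34,0,0,0,0,0],
  ],
)

```text
clock: 27.35
tcp_pos: [0.4203, 0.0268, 0.0193]
orientation: [-0.485, 0.514, -0.485, -0.514]
wrist_force: [0.4, 0.2, -2.0]
finger_gap: 0.0109
```

Request:
send_rows(
  plan=[
    [0,0,0,0,0,0],
    [0,0,0,0,0,0],
    [0,0,0,0,0,0],
    [-5,0,0,0,0,0],
    [-40,0,0,0,0,0],
    [-90,0,0,0,0,0],
    [-140,0,0,0,0,0],
    [-190,0,0,0,0,0],
    [-210,0,0,0,0,0],
    [-210,0,0,0,0,0],
  ],
  claw=50,
)

```text
clock: 28.6
tcp_pos: [0.4214, 0.0267, 0.2311]
orientation: [-0.486, 0.515, -0.485, -0.513]
wrist_force: [-0.7, -0.1, -0.5]
finger_gap: 0.0499
```

```bash
python3 -c "
from h import *
show()
s=cam('side'); c=cam('top'); cv2.imwrite('pics/d1.png',s['frame']); cv2.imwrite('pics/d2.png',c['frame'])
crop(c,200,140,310,260,5,'pics/d3.png'); crop(s,225,225,355,320,6,'pics/d4.png')"
```

```text
t 28.6 tcp [0.4214 0.0267 0.2311] yaw -176.7 q [  -7.3    0.8  -18.1   70.9   -0.  -100.6] F [-0.7 -0.1 -0.5] M [ 0.04  0.   -0.01] gap 0.04994858060106833
```

View pics/d2.png

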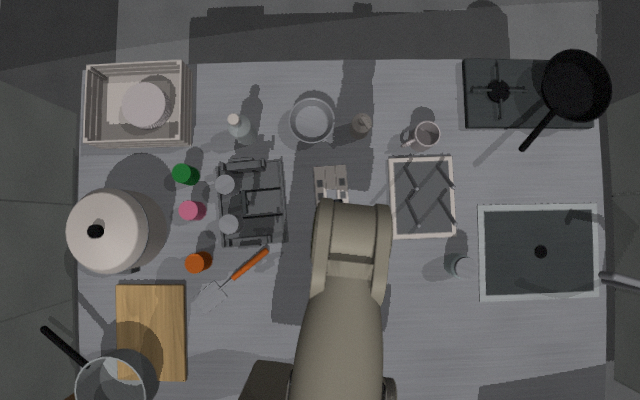

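View pics/d3.png

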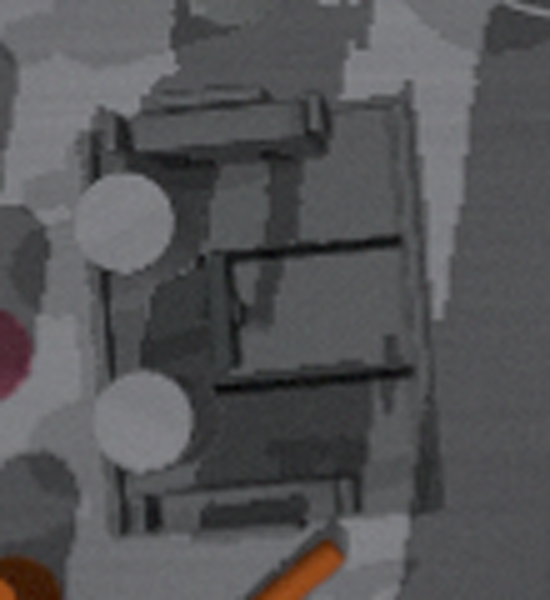

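View pics/d4.png

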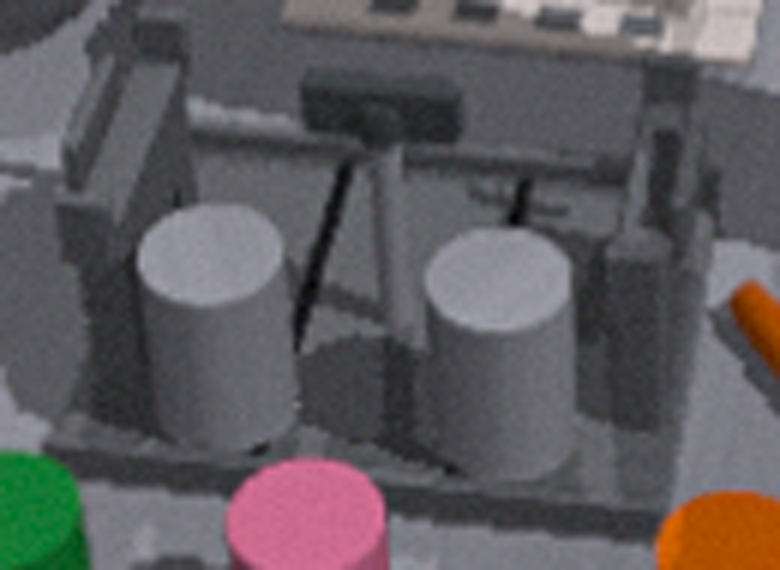

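Two steel cups, both grey, with top-crop discs at (125,222) and (143,421). The green, pink and orange look-alikes are outside the rack.

Run:
```python
from h import *
c=cam("top"); s=cam("side")
f=lambda u,v:(200+(u-2)/5,140+(v-2)/5); g=lambda u,v:(225+(u-2.5)/6,225+(v-2.5)/6)
for a,b in [((125,222),(211,254)),((143,421),(498,280))]:
    print(onz(c,f(*a),.097).round(4),onz(s,g(*b),.097).round(4),tri(c,f(*a),s,g(*b)))
y=np.radians(3.7);X=np.array([np.cos(y),np.sin(y)]);Y=np.array([-X[1],X[0]]);o=np.array([.495,.276])
print("expected",o+.058*X+.058*Y,o-.058*X+.058*Y)
for n,p in dict(pink=(192,209),green=(185,173),orange=(198,261)).items(): print(n,onz(c,p,.085))
```

```text
[0.5483 0.3382 0.097 ] [0.5484 0.3401 0.097 ] (array([0.54872968, 0.33866888, 0.09561983]), np.float64(0.0005555547241418668))
[0.4348 0.3284 0.097 ] [0.4354 0.3301 0.097 ] (array([0.43524673, 0.32885319, 0.09582432]), np.float64(0.0010029550092994373))
expected [0.54913623 0.33762198] [0.43337802 0.33013623]
pink [0.47880697 0.43727675 0.085     ]
green [0.58391059 0.45824515 0.085     ]
orange [0.32888847 0.42049349 0.085     ]
```

Run:
```python
from h import *
c=cam("top"); s=cam("side")
P=np.array([[.4224,-.1981,.147],[.4254,-.2987,.147],[.522,-.195,.147],[.525,-.296,.147]])
print(proj(s,P),proj(c,P))
crop(s,285,95,375,195,6,'pics/p1.png'); crop(c,380,145,470,250,6,'pics/p2.png')
show(([.435,.3295,.2],90),([.435,.3295,.053],90))
```

```text
[[352.88240457 142.44068256]
 [357.22248282 127.52161667]
 [321.22847939 139.86007026]
 [327.14838543 125.165491  ]] [[418.62497181 225.45878934]
 [455.29193367 223.62672247]
 [416.47369825 188.63017351]
 [453.15021146 186.96791463]]
t 28.9 tcp [0.4194 0.0269 0.228 ] yaw -176.7 q [  -7.3    1.   -18.3   70.8   -0.  -100.6] F [-0.6 -0.  -0.3] M [ 0.03  0.01 -0.  ] gap 0.05005864276891208
([0.435, 0.3295, 0.2], 90) -> [ 28.  -33.  301.1] [93.3  -0.1  -0.13]
([0.435, 0.3295, 0.053], 90) -> [175.  -33.4 301.1] [93.3  -0.1  -0.13]
```

View pics/p1.png

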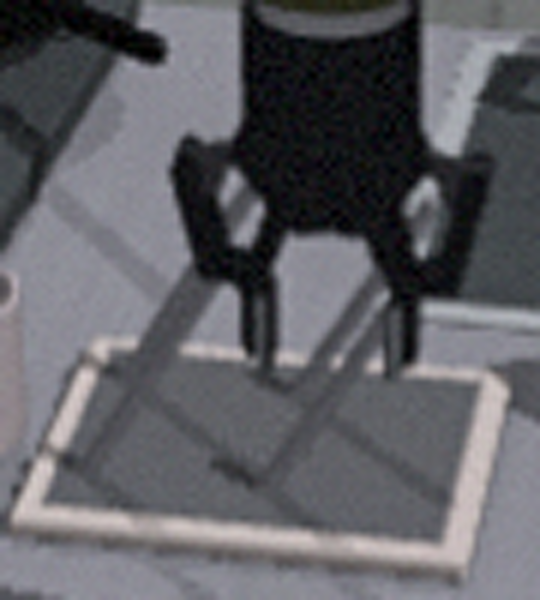

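View pics/p2.png

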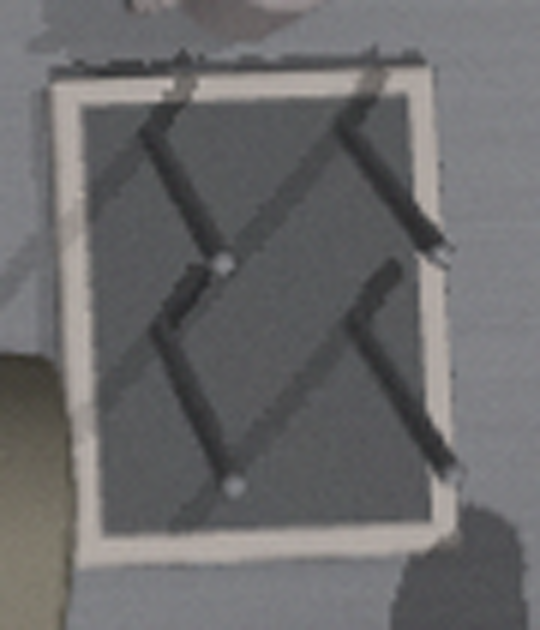

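Request:
send_rows(
  plan=[
    [28,-7,60,18,0,0],
    [28,-14,120,37,0,0],
    [28,-20,180,56,0,0],
    [28,-27,240,75,0,0],
    [28,-33,301,93,0,0],
    [28,-33,301,93,0,0],
    [28,-33,301,93,0,0],
    [28,-33,301,93,0,0],
    [28,-33,301,93,0,0],
    [28,-33,301,93,0,0],
  ],
  claw=80,
)

```text
clock: 30.15
tcp_pos: [0.4354, 0.3291, 0.2]
orientation: [0.706, -0.001, 0.708, 0.0]
wrist_force: [1.3, 0.6, 0.1]
finger_gap: 0.0801
```

```bash
python3 -c "
from h import *
show(([.435,.3295,.053],90))"
```

```text
t 30.15 tcp [0.4354 0.3291 0.2   ] yaw 90.14 q [28.7 15.4 -5.2 69.5 -0.  28.5] F [1.3 0.6 0.1] M [-0.02  0.03  0.02] gap 0.08010093749204031
([0.435, 0.3295, 0.053], 90) -> [ 1.47e+02  6.00e-01 -1.00e-01] [ 0.14 -0.11  0.07]
```

Request:
send_rows(
  plan=[
    [30,0,0,0,0,0],
    [60,0,0,0,0,0],
    [90,0,0,0,0,0],
    [110,0,0,0,0,0],
    [125,0,0,0,0,0],
    [135,0,0,0,0,0],
    [142,0,0,0,0,0],
    [147,0,0,0,0,0],
    [147,0,0,0,0,0],
    [147,0,0,0,0,0],
  ],
)

```text
clock: 31.4
tcp_pos: [0.4362, 0.3294, 0.0547]
orientation: [0.707, -0.002, 0.707, 0.002]
wrist_force: [0.4, 0.1, 0.6]
finger_gap: 0.0798
```

Request:
send_rows(
  plan=[
    [0,0,0,0,0,0],
    [0,0,0,0,0,0],
    [0,0,0,0,0,0],
    [0,0,0,0,0,0],
    [0,0,0,0,0,0],
    [0,0,0,0,0,0],
    [0,0,0,0,0,0],
    [0,0,0,0,0,0],
    [-2,0,0,0,0,0],
    [-5,0,0,0,0,0],
  ],
  claw=0,
  newtons=40,
)

```text
clock: 32.65
tcp_pos: [0.4353, 0.3289, 0.0588]
orientation: [0.707, -0.002, 0.708, 0.002]
wrist_force: [-0.5, -0.1, -0.8]
finger_gap: 0.0569
```

```bash
python3 -c "
from h import *
show()"
```

```text
t 32.65 tcp [0.4353 0.3289 0.0588] yaw 90.3 q [ 28.6  21.3 -18.   50.7  -0.   28.3] F [-0.5 -0.1 -0.8] M [ 0.02 -0.05  0.02] gap 0.05688200211173368
```

```bash
python3 -c "
from h import *
show(([.42,.10,.29],90,0),([.4,-.2987,.29],90,0),([.4,-.2987,.29],90,30),([.3854,-.2987,.219],90,30))"
```

```text
t 32.65 tcp [0.4353 0.3289 0.0588] yaw 90.3 q [ 28.6  21.3 -18.   50.7  -0.   28.3] F [-0.5 -0.1 -0.8] M [ 0.02 -0.05  0.02] gap 0.05688200211173368
([0.42, 0.1, 0.29], 90, 0) -> [-231.  -229.   -16.8] [ 0.3  -0.07  0.04]
([0.4, -0.2987, 0.29], 90, 0) -> [-230.7 -627.6  -38.9] [ 0.3  -0.07  0.04]
([0.4, -0.2987, 0.29], 90, 30) -> [-230.7 -627.6  -38.9] [  0.3  -30.07  -0.04]
([0.3854, -0.2987, 0.219], 90, 30) -> [-159.7 -627.5  -53.4] [  0.3  -30.07  -0.04]
```

Request:
send_rows(
  plan=[
    [-40,0,0,0,0,0],
    [-90,0,0,0,0,0],
    [-140,0,0,0,0,0],
    [-190,0,0,0,0,0],
    [-231,-20,0,0,0,0],
    [-231,-70,-5,0,0,0],
    [-231,-125,-8,0,0,0],
    [-231,-180,-12,0,0,0],
    [-231,-229,-15,0,0,0],
    [-231,-229,-15,0,0,0],
  ],
)

```text
clock: 33.9
tcp_pos: [0.4216, 0.0975, 0.2902]
orientation: [0.707, -0.0, 0.707, -0.0]
wrist_force: [-0.6, -0.2, -0.7]
finger_gap: 0.0572
```

```bash
python3 -c "
from h import *
show(([.4,-.2987,.29],90,0),([.4,-.2987,.29],90,30),([.3854,-.2987,.219],90,30))"
```

```text
t 33.9 tcp [0.4216 0.0975 0.2902] yaw 89.99 q [ 2.4  1.4 -9.2 79.4 -0.   2.4] F [-0.6 -0.2 -0.7] M [-0.   -0.02 -0.03] gap 0.05715837120906163
([0.4, -0.2987, 0.29], 90, 0) -> [   0.5 -396.3  -21.6] [-0.01 -0.02  0.03]
([0.4, -0.2987, 0.29], 90, 30) -> [   0.5 -396.3  -21.6] [-0.000e+00 -3.002e+01  3.000e-02]
([0.3854, -0.2987, 0.219], 90, 30) -> [  71.5 -396.2  -36.2] [-0.000e+00 -3.002e+01  3.000e-02]
```

Request:
send_rows(
  plan=[
    [0,-50,-3,0,0,0],
    [0,-100,-5,0,0,0],
    [0,-155,-8,0,0,0],
    [0,-210,-11,0,-5,0],
    [0,-265,-14,0,-12,0],
    [0,-320,-17,0,-20,0],
    [0,-370,-20,0,-26,0],
    [0,-396,-22,0,-30,0],
    [0,-396,-22,0,-30,0],
    [0,-396,-22,0,-30,0],
  ],
)

```text
clock: 35.15
tcp_pos: [0.4024, -0.2949, 0.2901]
orientation: [0.866, -0.001, 0.5, 0.003]
wrist_force: [0.2, 0.9, -1.1]
finger_gap: 0.0568
```

```bash
python3 -c "
from h import *
show(([.3854,-.2987,.219],90,30),([.4434,-.2987,.119],90,30))
s=cam('side'); c=cam('top'); crop(s,270,60,410,200,4,'pics/e1.png'); crop(c,360,140,480,280,4,'pics/e2.png')"
```

```text
t 35.15 tcp [ 0.4024 -0.2949  0.2901] yaw 90.35 q [-61.4  -7.1 -23.5  58.5  26.1 -58.2] F [ 0.2  0.9 -1.1] M [ 0.09  0.52 -0.01] gap 0.05683255985052303
([0.3854, -0.2987, 0.219], 90, 30) -> [ 53.1  -3.8 -50.3] [ 0.27 -0.06 -0.23]
([0.4434, -0.2987, 0.119], 90, 30) -> [168.7  -4.3 -49.9] [ 0.27 -0.06 -0.23]
```

View pics/e1.png

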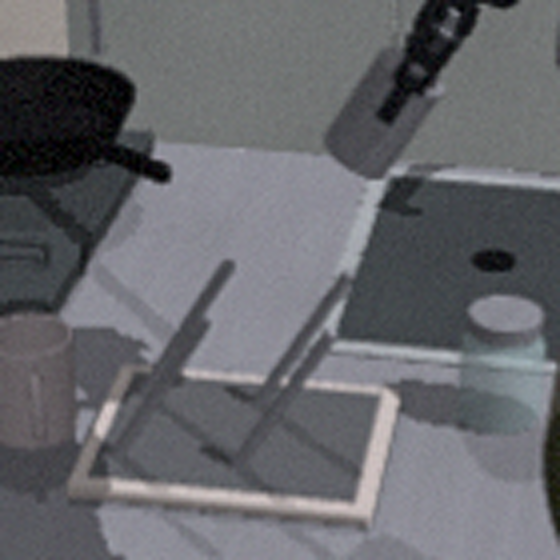

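View pics/e2.png

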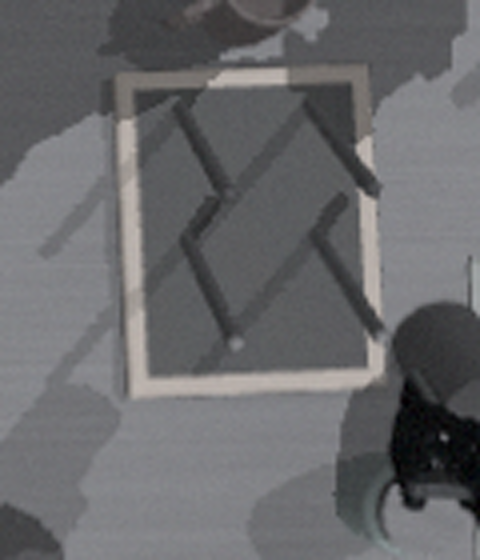

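Request:
send_rows(
  plan=[
    [0,-4,-25,0,0,0],
    [20,-4,-50,0,0,0],
    [53,-4,-50,0,0,0],
    [53,-4,-50,0,0,0],
    [75,-4,-50,0,0,0],
    [95,-4,-50,0,0,0],
    [115,-4,-50,0,0,0],
    [130,-4,-50,0,0,0],
    [145,-4,-50,0,0,0],
    [155,-4,-50,0,0,0],
  ],
)

```text
clock: 36.5
tcp_pos: [0.4374, -0.2996, 0.1319]
orientation: [0.866, -0.002, 0.5, 0.003]
wrist_force: [-0.3, -0.6, -1.0]
finger_gap: 0.057
```

```bash
python3 -c "
from h import *
show(([.4434,-.2987,.119],90,30))
s=cam('side'); c=cam('top'); crop(s,270,60,410,200,4,'pics/e3.png'); crop(c,360,140,480,280,4,'pics/e4.png')"
```

```text
t 36.5 tcp [ 0.4374 -0.2996  0.1319] yaw 90.41 q [-57.4   2.2 -38.6  32.1  25.  -54. ] F [-0.3 -0.6 -1. ] M [-0.01  0.63  0.02] gap 0.05695271644194202
([0.4434, -0.2987, 0.119], 90, 30) -> [14.2  0.9 -1.2] [ 0.39  0.03 -0.15]
```

View pics/e3.png

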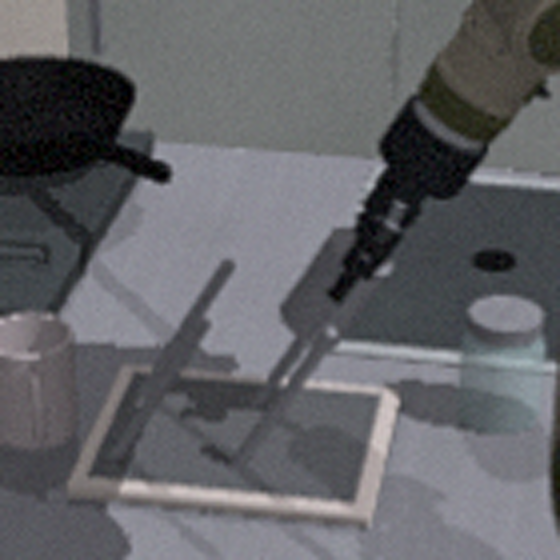

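View pics/e4.png

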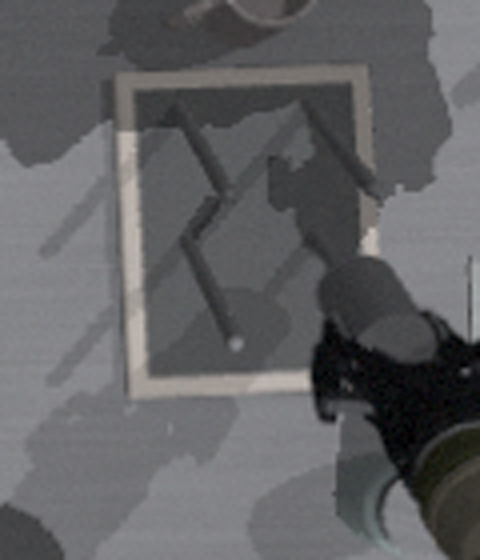

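Cup 1 is threaded onto peg0, with the peg disappearing into its mouth at (300,345) in the side crop. I'll push it home gently.

Request:
send_rows(
  plan=[
    [3,0,0,0,0,0],
    [6,0,0,0,0,0],
    [8,0,0,0,0,0],
    [10,0,0,0,0,0],
    [11,0,0,0,0,0],
    [12,0,0,0,0,0],
    [13,0,0,0,0,0],
    [13,0,0,0,0,0],
    [13,0,0,0,0,0],
    [13,0,0,0,0,0],
  ],
)

```text
clock: 37.85
tcp_pos: [0.4429, -0.2998, 0.1199]
orientation: [0.866, -0.001, 0.5, 0.002]
wrist_force: [0.2, 0.0, -1.5]
finger_gap: 0.0573
```

```bash
python3 -c "
from h import *
show(([.4434,-.2987,.119],90,30))"
```

```text
t 37.85 tcp [ 0.4429 -0.2998  0.1199] yaw 90.3 q [-56.7   3.4 -39.3  29.8  24.8 -53.2] F [ 0.2  0.  -1.5] M [ 0.02  0.54 -0.02] gap 0.05726734937790126
([0.4434, -0.2987, 0.119], 90, 30) -> [ 1.   1.1 -0. ] [ 0.26  0.   -0.14]
```

Request:
send_rows(
  plan=[
    [1,0,0,0,0,0],
    [1,0,0,0,0,0],
    [2,0,0,0,0,0],
    [2,0,0,0,0,0],
    [3,0,0,0,0,0],
    [3,0,0,0,0,0],
    [4,0,0,0,0,0],
    [4,0,0,0,0,0],
    [4,0,0,0,0,0],
    [4,0,0,0,0,0],
  ],
)

```text
clock: 39.1
tcp_pos: [0.4441, -0.3, 0.1182]
orientation: [0.866, -0.001, 0.5, 0.001]
wrist_force: [-20.2, 5.5, 23.4]
finger_gap: 0.0576
```

```bash
python3 -c "
from h import *
show()"
```

```text
t 39.1 tcp [ 0.4441 -0.3     0.1182] yaw 90.21 q [-56.6   3.6 -39.4  29.4  24.7 -52.9] F [-20.2   5.5  23.4] M [0.95 1.57 0.55] gap 0.057557670771695574
```

Contact felt at the peg tip, so the cup is home. I'll ease off, release and retreat along the axis.

Request:
send_rows(
  plan=[
    [-2,0,0,0,0,0],
    [-2,0,0,0,0,0],
    [-2,0,0,0,0,0],
    [-2,0,0,0,0,0],
    [-2,0,0,0,0,0],
    [-2,0,0,0,0,0],
    [-2,0,0,0,0,0],
    [-10,0,0,0,0,0],
    [-30,0,0,0,0,0],
    [-60,0,0,0,0,0],
  ],
  claw=80,
)

```text
clock: 40.35
tcp_pos: [0.4142, -0.2993, 0.1686]
orientation: [0.866, -0.001, 0.5, 0.003]
wrist_force: [-0.8, 0.3, 0.7]
finger_gap: 0.0804
```

```bash
python3 -c "
from h import *
show(([.40,-.2987,.29],90,30),([.42,.1,.29],90,0))
s=cam('side'); c=cam('top'); crop(s,270,60,410,200,4,'pics/e5.png'); crop(c,360,140,480,280,4,'pics/e6.png')"
```

```text
t 40.35 tcp [ 0.4142 -0.2993  0.1686] yaw 90.33 q [-60.2  -1.6 -36.3  39.5  25.8 -56.9] F [-0.8  0.3  0.7] M [-0.01  0.43 -0.04] gap 0.080376266718414
([0.4, -0.2987, 0.29], 90, 30) -> [-112.3    0.8   48.3] [ 0.26 -0.04 -0.22]
([0.42, 0.1, 0.29], 90, 0) -> [-100.8  399.3   67.4] [ 0.31 29.96 -0.15]
```

View pics/e5.png

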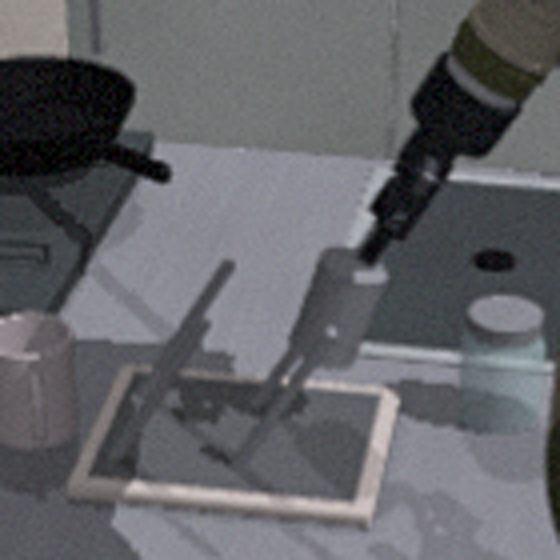

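View pics/e6.png

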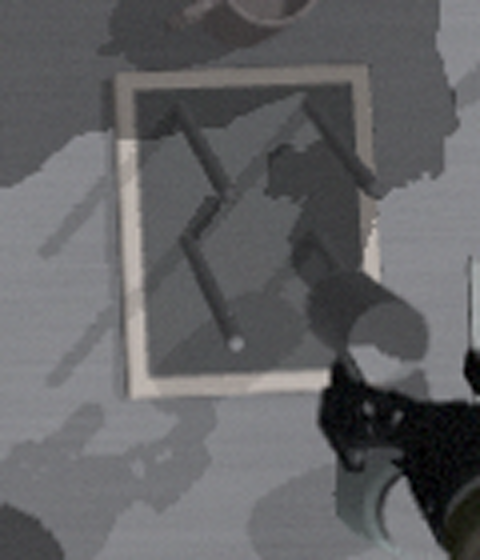

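The cup hangs on peg0 in both views. Now the second cup.

Request:
send_rows(
  plan=[
    [-30,0,0,0,0,0],
    [-70,0,0,0,0,0],
    [-105,10,15,0,0,0],
    [-112,60,48,0,0,0],
    [-110,115,50,0,5,0],
    [-108,170,55,0,10,0],
    [-106,230,58,0,16,0],
    [-104,290,62,0,22,0],
    [-102,350,65,0,27,0],
    [-101,399,67,0,30,0],
  ],
)

```text
clock: 41.7
tcp_pos: [0.4207, 0.1018, 0.2889]
orientation: [0.707, -0.003, 0.708, 0.002]
wrist_force: [2.1, -0.4, -0.1]
finger_gap: 0.0801
```

```bash
python3 -c "
from h import *
show(([.5485,.339,.2],90),([.5485,.339,.053],90))"
```

```text
t 41.7 tcp [0.4207 0.1018 0.2889] yaw 90.4 q [ 3.   1.5 -9.3 79.3 -0.   2.6] F [ 2.1 -0.4 -0.1] M [-0.07 -0.06  0.  ] gap 0.08008608372532072
([0.5485, 0.339, 0.2], 90) -> [ 88.6 236.3 129.6] [ 0.4  -0.08  0.03]
([0.5485, 0.339, 0.053], 90) -> [235.6 236.4 129.8] [ 0.4  -0.08  0.03]
```

Request:
send_rows(
  plan=[
    [20,50,27,0,0,0],
    [40,100,54,0,0,0],
    [60,150,82,0,0,0],
    [80,200,110,0,0,0],
    [89,236,130,0,0,0],
    [89,236,130,0,0,0],
    [89,236,130,0,0,0],
    [110,236,130,0,0,0],
    [140,236,130,0,0,0],
    [165,236,130,0,0,0],
  ],
)

```text
clock: 42.95
tcp_pos: [0.5489, 0.3345, 0.1245]
orientation: [0.707, -0.001, 0.707, 0.001]
wrist_force: [-0.8, 0.4, -0.5]
finger_gap: 0.0801
```

```bash
python3 -c "
from h import *
show(([.5485,.339,.053],90))"
```

```text
t 42.95 tcp [0.5489 0.3345 0.1245] yaw 90.21 q [24.2 28.   2.6 64.5 -0.  24. ] F [-0.8  0.4 -0.5] M [-0.03  0.06  0.  ] gap 0.08006440827314472
([0.5485, 0.339, 0.053], 90) -> [71.5  4.5 -0.4] [ 0.21  0.06 -0.01]
```

Request:
send_rows(
  plan=[
    [0,3,0,0,0,0],
    [10,3,0,0,0,0],
    [25,3,0,0,0,0],
    [40,3,0,0,0,0],
    [52,3,0,0,0,0],
    [62,3,0,0,0,0],
    [68,3,0,0,0,0],
    [71,3,0,0,0,0],
    [71,3,0,0,0,0],
    [71,3,0,0,0,0],
  ],
)

```text
clock: 44.2
tcp_pos: [0.5494, 0.339, 0.0537]
orientation: [0.707, -0.002, 0.707, 0.002]
wrist_force: [0.8, -0.7, 0.1]
finger_gap: 0.0799
```

Request:
send_rows(
  plan=[
    [0,0,0,0,0,0],
    [0,0,0,0,0,0],
    [0,0,0,0,0,0],
    [0,0,0,0,0,0],
    [0,0,0,0,0,0],
    [0,0,0,0,0,0],
    [0,0,0,0,0,0],
    [0,0,0,0,0,0],
    [-2,0,0,0,0,0],
    [-5,0,0,0,0,0],
  ],
  claw=0,
)

```text
clock: 45.45
tcp_pos: [0.5483, 0.3385, 0.0574]
orientation: [0.706, -0.002, 0.708, 0.002]
wrist_force: [0.3, 0.0, -2.4]
finger_gap: 0.0572
```

```bash
python3 -c "
from h import *
show(([.42,.1,.29],90,0))"
```

```text
t 45.45 tcp [0.5483 0.3385 0.0574] yaw 90.3 q [24.6 31.1 -2.3 56.7 -0.  24.3] F [ 0.3  0.  -2.4] M [-0.03 -0.03 -0.02] gap 0.0571768806805046
([0.42, 0.1, 0.29], 90, 0) -> [-232.2 -238.  -129.9] [ 0.3  -0.11  0.05]
```

Request:
send_rows(
  plan=[
    [-40,0,0,0,0,0],
    [-90,0,0,0,0,0],
    [-140,0,0,0,0,0],
    [-190,0,-10,0,0,0],
    [-232,-20,-30,0,0,0],
    [-232,-70,-55,0,0,0],
    [-232,-125,-80,0,0,0],
    [-232,-180,-105,0,0,0],
    [-232,-238,-130,0,0,0],
    [-232,-238,-130,0,0,0],
  ],
)

```text
clock: 46.7
tcp_pos: [0.4183, 0.0972, 0.2903]
orientation: [0.707, -0.0, 0.707, -0.0]
wrist_force: [1.5, 0.2, -1.7]
finger_gap: 0.0569
```

```bash
python3 -c "
from h import *
show(([.3824,-.1981,.29],90,30),([.3824,-.1981,.219],90,30))"
```

```text
t 46.7 tcp [0.4183 0.0972 0.2903] yaw 89.98 q [ 2.4  1.1 -9.5 79.5 -0.   2.4] F [ 1.5  0.2 -1.7] M [ 0.07 -0.05 -0.01] gap 0.05687248640105038
([0.3824, -0.1981, 0.29], 90, 30) -> [   0.6 -295.3  -35.8] [ -0.   -30.06   0.05]
([0.3824, -0.1981, 0.219], 90, 30) -> [  71.6 -295.3  -35.7] [ -0.   -30.06   0.05]
```

Peg1 is close to the arm's inner reach when tilted, so I'll use peg3, tip (0.522, -0.195). It matched in the top view.

```bash
python3 -c "
from h import *
show(([.482,-.195,.29],90,30),([.482,-.195,.219],90,30),([.5405,-.195,.118],90,30))"
```

```text
t 46.7 tcp [0.4183 0.0972 0.2903] yaw 89.98 q [ 2.4  1.1 -9.5 79.5 -0.   2.4] F [ 1.5  0.2 -1.7] M [ 0.07 -0.05 -0.01] gap 0.05687248640105038
([0.482, -0.195, 0.29], 90, 30) -> [   0.5 -292.2   63.8] [ -0.   -30.06   0.05]
([0.482, -0.195, 0.219], 90, 30) -> [  71.5 -292.2   63.9] [ -0.   -30.06   0.05]
([0.5405, -0.195, 0.118], 90, 30) -> [ 172.4 -292.1  122.5] [ -0.   -30.06   0.05]
```

Request:
send_rows(
  plan=[
    [0,-40,8,0,0,0],
    [0,-80,17,0,0,0],
    [0,-120,26,0,-3,0],
    [0,-160,36,0,-8,0],
    [0,-200,45,0,-14,0],
    [0,-240,54,0,-20,0],
    [0,-275,60,0,-26,0],
    [0,-292,64,0,-30,0],
    [0,-292,64,0,-30,0],
    [0,-292,64,0,-30,0],
  ],
)

```text
clock: 47.95
tcp_pos: [0.4859, -0.1908, 0.2902]
orientation: [0.866, -0.001, 0.501, 0.003]
wrist_force: [0.0, 0.1, -2.0]
finger_gap: 0.0567
```

```bash
python3 -c "
from h import *
show(([.482,-.195,.219],90,30),([.5405,-.195,.118],90,30))
c=cam('top'); crop(c,360,140,480,280,4,'pics/f1.png')"
```

```text
t 47.95 tcp [ 0.4859 -0.1908  0.2902] yaw 90.34 q [-41.6  -9.4 -26.2  50.1  19.5 -37.9] F [ 0.   0.1 -2. ] M [0.04 0.62 0.06] gap 0.05674819189791788
([0.482, -0.195, 0.219], 90, 30) -> [ 59.7  -4.3 -38.9] [ 0.27 -0.08 -0.2 ]
([0.5405, -0.195, 0.118], 90, 30) -> [176.5  -4.7 -38.6] [ 0.27 -0.08 -0.2 ]
```

Request:
send_rows(
  plan=[
    [0,-3,-25,0,0,0],
    [30,-3,-38,0,0,0],
    [58,-3,-38,0,0,0],
    [60,-3,-38,0,0,0],
    [80,-3,-38,0,0,0],
    [100,-3,-38,0,0,0],
    [120,-3,-38,0,0,0],
    [137,-3,-38,0,0,0],
    [150,-3,-38,0,0,0],
    [160,-3,-38,0,0,0],
  ],
)

```text
clock: 49.25
tcp_pos: [0.5337, -0.1942, 0.1329]
orientation: [0.866, -0.002, 0.5, 0.002]
wrist_force: [-0.7, 0.2, -1.9]
finger_gap: 0.0567
```

```bash
python3 -c "
from h import *
show(([.5405,-.195,.118],90,30))
s=cam('side'); c=cam('top'); crop(s,270,60,410,200,4,'pics/f2.png'); crop(c,360,140,480,280,4,'pics/f3.png')"
```

```text
t 49.25 tcp [ 0.5337 -0.1942  0.1329] yaw 90.34 q [-37.7   2.4 -39.3  23.9  17.9 -34.1] F [-0.7  0.2 -1.9] M [-0.05  0.6   0.06] gap 0.05665730658804818
([0.5405, -0.195, 0.118], 90, 30) -> [16.3 -0.8 -1.6] [ 0.31  0.02 -0.15]
```

View pics/f2.png

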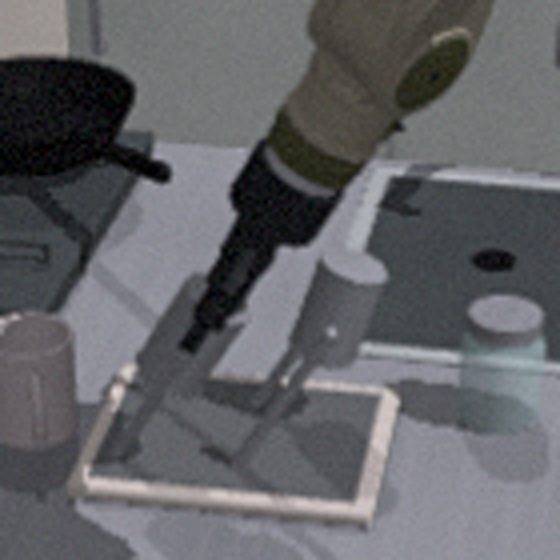

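View pics/f3.png

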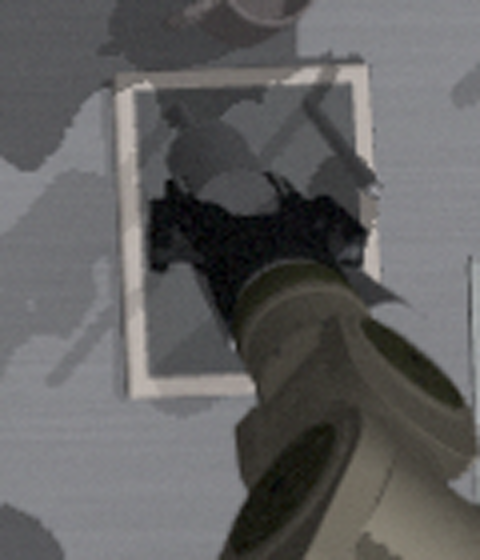

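The peg is inside the cup and the first cup still hangs. Pushing home.

Request:
send_rows(
  plan=[
    [4,0,0,0,0,0],
    [8,0,0,0,0,0],
    [11,0,0,0,0,0],
    [13,0,0,0,0,0],
    [14,0,0,0,0,0],
    [15,0,0,0,0,0],
    [16,0,0,0,0,0],
    [17,0,0,0,0,0],
    [17,0,0,0,0,0],
    [17,0,0,0,0,0],
  ],
)

```text
clock: 50.6
tcp_pos: [0.5415, -0.1942, 0.118]
orientation: [0.866, -0.001, 0.5, 0.002]
wrist_force: [-0.0, 0.2, -1.4]
finger_gap: 0.0573
```

```bash
python3 -c "
from h import *
show()"
```

```text
t 50.6 tcp [ 0.5415 -0.1942  0.118 ] yaw 90.3 q [-37.    4.2 -39.8  21.3  17.6 -33.4] F [-0.   0.2 -1.4] M [ 0.05  0.58 -0.05] gap 0.05729328969216922
```

Request:
send_rows(
  plan=[
    [1,0,0,0,0,0],
    [1,0,0,0,0,0],
    [2,0,0,0,0,0],
    [2,0,0,0,0,0],
    [3,0,0,0,0,0],
    [3,0,0,0,0,0],
    [3,0,0,0,0,0],
    [3,0,0,0,0,0],
    [3,0,0,0,0,0],
    [3,0,0,0,0,0],
  ],
)

```text
clock: 51.85
tcp_pos: [0.5422, -0.1944, 0.1172]
orientation: [0.866, -0.001, 0.5, 0.002]
wrist_force: [-20.9, 3.5, 22.4]
finger_gap: 0.0571
```

```bash
python3 -c "
from h import *
show()"
```

```text
t 51.85 tcp [ 0.5422 -0.1944  0.1172] yaw 90.24 q [-37.    4.3 -39.9  21.1  17.6 -33.3] F [-20.9   3.5  22.4] M [0.51 1.76 0.31] gap 0.057073625779651596
```

Request:
send_rows(
  plan=[
    [-2,0,0,0,0,0],
    [-2,0,0,0,0,0],
    [-2,0,0,0,0,0],
    [-2,0,0,0,0,0],
    [-2,0,0,0,0,0],
    [-2,0,0,0,0,0],
    [-2,0,0,0,0,0],
    [-20,0,0,0,0,0],
    [-60,0,0,0,0,0],
    [-110,0,0,0,0,0],
  ],
  claw=80,
)

```text
clock: 53.1
tcp_pos: [0.487, -0.1939, 0.2106]
orientation: [0.866, -0.001, 0.501, 0.003]
wrist_force: [1.2, -1.0, 0.2]
finger_gap: 0.0801
```

```bash
python3 -c "
from h import *
show(([.46,.15,.33],180,0))"
```

```text
t 53.1 tcp [ 0.487  -0.1939  0.2106] yaw 90.33 q [-41.9  -6.6 -35.3  38.2  19.6 -38.2] F [ 1.2 -1.   0.2] M [-0.05  0.4   0.01] gap 0.08007611803653573
([0.46, 0.15, 0.33], 180, 0) -> [-115.5  344.2   37.7] [-87.46  23.55  23.3 ]
```

```bash
python3 -c "
from h import *
show(([.46,.25,.30],90,0))"
```

```text
t 53.1 tcp [ 0.487  -0.1939  0.2106] yaw 90.33 q [-41.9  -6.6 -35.3  38.2  19.6 -38.2] F [ 1.2 -1.   0.2] M [-0.05  0.4   0.01] gap 0.08007611803653573
([0.46, 0.25, 0.3], 90, 0) -> [-89.1 444.1  23.1] [ 0.31 29.91 -0.16]
```

Request:
send_rows(
  plan=[
    [-60,0,0,0,0,0],
    [-92,55,10,0,0,0],
    [-92,115,20,0,4,0],
    [-92,175,25,0,8,0],
    [-92,235,26,0,13,0],
    [-92,295,26,0,18,0],
    [-92,350,26,0,23,0],
    [-92,400,26,0,28,0],
    [-92,444,26,0,30,0],
    [-92,444,26,0,30,0],
  ],
)

```text
clock: 54.35
tcp_pos: [0.4624, 0.252, 0.302]
orientation: [0.706, -0.003, 0.708, 0.003]
wrist_force: [-0.1, -0.4, 1.2]
finger_gap: 0.0804
```

```bash
python3 -c "
from h import *
show()
s=cam('side'); c=cam('top'); cv2.imwrite('pics/g1.png',s['frame']); cv2.imwrite('pics/g2.png',c['frame'])
crop(s,270,100,410,200,5,'pics/g3.png')"
```

```text
t 54.35 tcp [0.4624 0.252  0.302 ] yaw 90.54 q [19.8 12.   4.6 82.7  0.  19.3] F [-0.1 -0.4  1.2] M [-0.02  0.01 -0.05] gap 0.08044415331396029
```

View pics/g1.png

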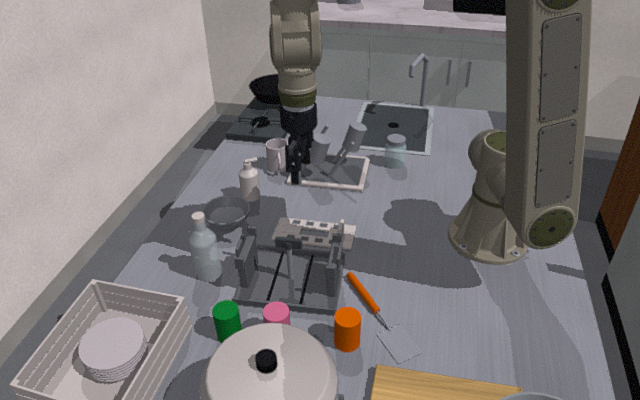

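View pics/g2.png

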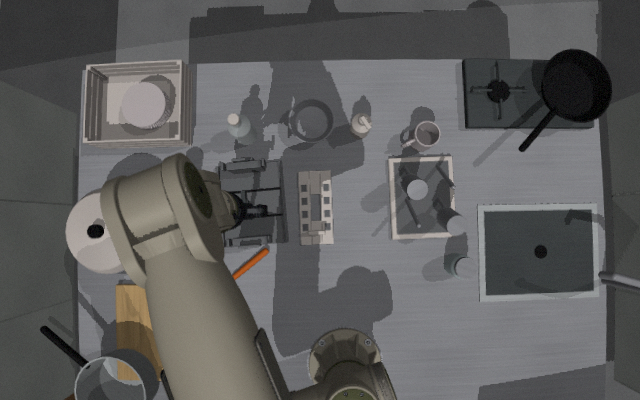

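View pics/g3.png

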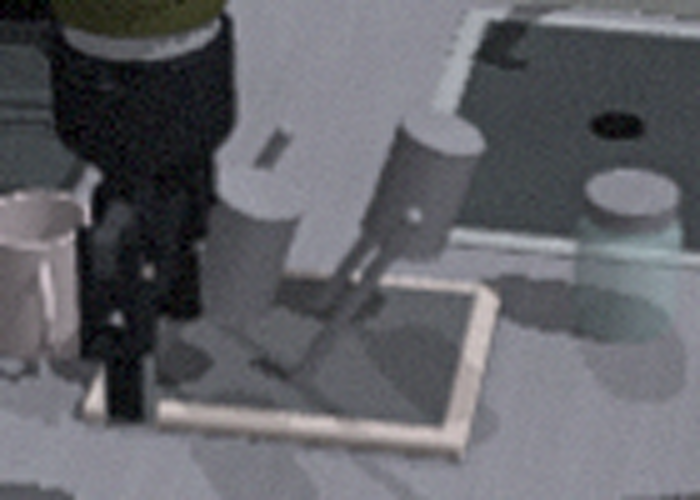

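Both cups hang on peg0 and peg3, and peg1 stays bare. The cover is visible at about (316,207) in the top view. I'll measure it again, since it may have been knocked.

Run:
```python
from h import *
c=cam("top"); s=cam("side")
crop(c,285,160,345,255,6,'pics/k1.png'); crop(s,265,205,365,260,7,'pics/k2.png')
```

```text
(no output)
```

View pics/k1.png

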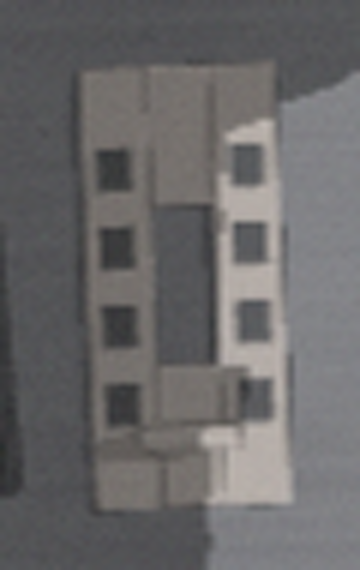

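View pics/k2.png

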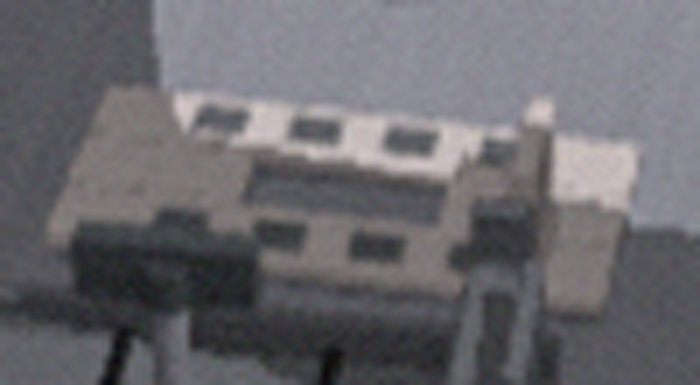

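Run:
```python
from h import *
c=cam("top"); f=lambda u,v:(285+(u-2.5)/6,160+(v-2.5)/6)
q=np.array([onz(c,f(*p),.008) for p in [(80,70),(275,62),(294,502),(97,510)]]); print(q.round(4),q.mean(0))
L=(q[0]+q[1])/2-(q[2]+q[3])/2; W=(q[0]+q[3])/2-(q[1]+q[2])/2
yw=np.degrees(np.arctan2(L[1],L[0])); print(np.linalg.norm(L),np.linalg.norm(W),yw,np.degrees(np.arctan2(W[1],W[0]))-90)
y=np.radians(yw); print("tab pred",q.mean(0)[:2]-.076*np.array([np.cos(y),np.sin(y)]))
t=np.array([onz(c,f(*p),.047) for p in [(143,430),(240,426),(241,444),(143,452)]]); print(t.round(4),t.mean(0))
# slot
sl=np.array([onz(c,f(*p),.008) for p in [(155,207),(212,205),(217,367),(160,367)]]); print("slot",sl.mean(0))
s=cam("side"); g=lambda u,v:(265+(u-3)/7,205+(v-3)/7)
q=np.array([onz(s,g(*p),.008) for p in [(108,88),(637,145),(603,308),(48,232)]]); print(q.round(4),q.mean(0))
show(([.424,.031,.15],183.5),([.424,.031,.020],183.5))
```

```text
[[0.5921 0.1334 0.008 ]
 [0.5945 0.0335 0.008 ]
 [0.37   0.0279 0.008 ]
 [0.3675 0.1279 0.008 ]] [0.4810576  0.08068989 0.008     ]
0.22461030565781698 0.10001582678005586 1.4286220018336357 1.3956230361004458
tab pred [0.40508122 0.07879509]
[[0.4089 0.1026 0.047 ]
 [0.4101 0.0549 0.047 ]
 [0.4013 0.0546 0.047 ]
 [0.3981 0.1028 0.047 ]] [0.40463658 0.07870708 0.047     ]
slot [0.48040456 0.08091414 0.008     ]
[[0.5951 0.039  0.008 ]
 [0.3718 0.031  0.008 ]
 [0.3678 0.1325 0.008 ]
 [0.5916 0.1338 0.008 ]] [0.4815915  0.08406998 0.008     ]
t 54.65 tcp [0.462  0.2483 0.3038] yaw 90.21 q [19.5 11.7  4.4 82.7 -0.  19.3] F [-0.5  0.8 -0.2] M [-0.05  0.03 -0.  ] gap 0.07995751833257653
([0.424, 0.031, 0.15], 183.5) -> [ 153.7 -217.2  -39. ] [-9.329e+01  4.000e-02  4.000e-02]
([0.424, 0.031, 0.02], 183.5) -> [ 283.7 -217.2  -39.1] [-9.329e+01  4.000e-02  4.000e-02]
```

The cover was indeed knocked about 5 cm in y. It is now centred at (0.481, 0.082), yaw 1.4°, with the tab at (0.405, 0.080), and the two views agree within 3 mm. I'll regrip it there.

```bash
python3 -c "
from h import *
show(([.405,.080,.15],181.4),([.405,.080,.020],181.4))"
```

```text
t 54.65 tcp [0.462  0.2483 0.3038] yaw 90.21 q [19.5 11.7  4.4 82.7 -0.  19.3] F [-0.5  0.8 -0.2] M [-0.05  0.03 -0.  ] gap 0.07995751833257653
([0.405, 0.08, 0.15], 181.4) -> [ 153.7 -168.1  -57.8] [-9.119e+01  4.000e-02  4.000e-02]
([0.405, 0.08, 0.02], 181.4) -> [ 283.7 -168.1  -57.9] [-9.119e+01  4.000e-02  4.000e-02]
```

Request:
send_rows(
  plan=[
    [20,-40,-12,-10,0,0],
    [60,-90,-30,-20,0,0],
    [100,-140,-45,-30,0,0],
    [140,-168,-57,-50,0,0],
    [154,-168,-57,-91,0,0],
    [154,-168,-57,-91,0,0],
    [154,-168,-57,-91,0,0],
    [154,-168,-57,-91,0,0],
    [154,-168,-57,-91,0,0],
    [154,-168,-57,-91,0,0],
  ],
  claw=50,
)

```text
clock: 55.9
tcp_pos: [0.4059, 0.0804, 0.1497]
orientation: [-0.495, 0.505, -0.495, -0.505]
wrist_force: [0.1, -0.3, 0.0]
finger_gap: 0.05
```

```bash
python3 -c "
from h import *
show(([.405,.080,.020],181.4))
s=cam('side'); crop(s,265,165,365,260,6,'pics/k3.png')"
```

```text
t 55.9 tcp [0.4059 0.0804 0.1497] yaw -178.87 q [  0.1   2.7 -27.9  59.3  -0.  -91.1] F [ 0.1 -0.3  0. ] M [-0.01 -0.01 -0.03] gap 0.04999573881201478
([0.405, 0.08, 0.02], 181.4) -> [129.7   1.1  -0.3] [-0.27 -0.01  0.07]
```

View pics/k3.png

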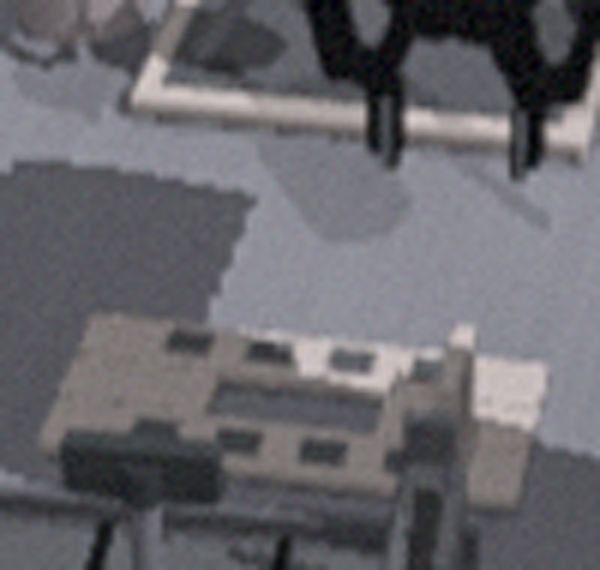

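Request:
send_rows(
  plan=[
    [25,0,0,0,0,0],
    [50,0,0,0,0,0],
    [75,0,0,0,0,0],
    [95,0,0,0,0,0],
    [108,0,0,0,0,0],
    [118,0,0,0,0,0],
    [125,0,0,0,0,0],
    [130,0,0,0,0,0],
    [130,0,0,0,0,0],
    [130,0,0,0,0,0],
  ],
)

```text
clock: 57.2
tcp_pos: [0.4063, 0.0811, 0.0196]
orientation: [-0.494, 0.506, -0.494, -0.505]
wrist_force: [-0.0, -0.0, 0.3]
finger_gap: 0.0503
```

Request:
send_rows(
  plan=[
    [0,0,0,0,0,0],
    [0,0,0,0,0,0],
    [0,0,0,0,0,0],
    [0,0,0,0,0,0],
    [0,0,0,0,0,0],
    [0,0,0,0,0,0],
    [0,0,0,0,0,0],
    [0,0,0,0,0,0],
    [0,0,0,0,0,0],
    [0,0,0,0,0,0],
  ],
  claw=0,
  newtons=90,
)

```text
clock: 58.45
tcp_pos: [0.4062, 0.0811, 0.0197]
orientation: [-0.494, 0.506, -0.494, -0.506]
wrist_force: [-1.8, 0.3, 5.2]
finger_gap: 0.0106
```

```bash
python3 -c "
from h import *
show()"
```

```text
t 58.45 tcp [0.4062 0.0811 0.0197] yaw -178.7 q [  0.2  11.5 -39.1  39.4  -0.  -91.1] F [-1.8  0.3  5.2] M [-0.    0.29  0.01] gap 0.010582395859537507
```

Gripped, with the same 10.5 mm gap as before. I'll carry it to the same pose as when it was first lifted and compare the pictures.

```bash
python3 -c "
from h import *
show(([.4062,.0811,.22],183.3),([.4193,.2702,.22],183.3),([.4193,.2702,.1942],183.3))"
```

```text
t 58.45 tcp [0.4062 0.0811 0.0197] yaw -178.7 q [  0.2  11.5 -39.1  39.4  -0.  -91.1] F [-1.8  0.3  5.2] M [-0.    0.29  0.01] gap 0.010582395859537507
([0.4062, 0.0811, 0.22], 183.3) -> [-2.003e+02 -1.000e-01 -0.000e+00] [-2.   -0.    0.03]
([0.4193, 0.2702, 0.22], 183.3) -> [-200.3  -17.5  188.7] [-2.   -0.    0.03]
([0.4193, 0.2702, 0.1942], 183.3) -> [-174.5  -17.5  188.7] [-2.   -0.    0.03]
```

Request:
send_rows(
  plan=[
    [-10,0,0,0,0,0],
    [-40,0,0,0,0,0],
    [-90,0,0,0,0,0],
    [-140,0,0,0,0,0],
    [-190,0,20,0,0,0],
    [-200,-5,60,-2,0,0],
    [-200,-9,105,-2,0,0],
    [-200,-13,150,-2,0,0],
    [-200,-17,189,-2,0,0],
    [-200,-17,189,-2,0,0],
  ],
)

```text
clock: 59.7
tcp_pos: [0.4183, 0.2725, 0.2191]
orientation: [0.484, -0.515, 0.485, 0.515]
wrist_force: [0.2, -0.9, -2.3]
finger_gap: 0.0105
```

```bash
python3 -c "
from h import *
show(([.4193,.2702,.1942],183.3))"
```

```text
t 59.7 tcp [0.4183 0.2725 0.2191] yaw -176.49 q [ 23.8   9.8  -9.7  70.5   0.  -69.7] F [ 0.2 -0.9 -2.3] M [-0.05  0.13  0.08] gap 0.010509721455240399
([0.4193, 0.2702, 0.1942], 183.3) -> [24.9 -0.8 -2.3] [ 0.21  0.01 -0.03]
```

Request:
send_rows(
  plan=[
    [5,0,0,0,0,0],
    [10,0,0,0,0,0],
    [15,0,0,0,0,0],
    [20,0,0,0,0,0],
    [25,0,0,0,0,0],
    [25,0,0,0,0,0],
    [25,0,0,0,0,0],
    [25,0,0,0,0,0],
    [25,0,0,0,0,0],
    [25,0,0,0,0,0],
  ],
)

```text
clock: 60.95
tcp_pos: [0.4188, 0.2705, 0.1944]
orientation: [-0.485, 0.514, -0.485, -0.514]
wrist_force: [0.5, -0.9, -2.4]
finger_gap: 0.0107
```

Run:
```python
from h import *
show(([.4193,.2702,.1942],183.3))
s=cam('side'); crop(s,200,120,360,300,3.3,'pics/m1.png')
a=cv2.imread('pics/c1.png'); b=cv2.imread('pics/m1.png')
print(cv2.phaseCorrelate(*[cv2.cvtColor(i,6).astype(np.float32)[270:415,105:465] for i in(a,b)],cv2.createHanningWindow((360,145),cv2.CV_32F)))
cv2.imwrite('pics/m2.png',cv2.resize(np.hstack([a[250:430,90:480],b[250:430,90:480]]),None,fx=1,fy=1))
```

```text
t 60.95 tcp [0.4188 0.2705 0.1944] yaw -176.7 q [ 23.6  10.4 -12.6  67.1  -0.  -69.7] F [ 0.5 -0.9 -2.4] M [0.03 0.09 0.01] gap 0.010658043248242531
([0.4193, 0.2702, 0.1942], 183.3) -> [ 0.2 -0.5 -0.3] [ 0.   -0.    0.01]
((-0.033763882110747545, 3.443809187272123), 0.34739653325963904)
```

View pics/m2.png

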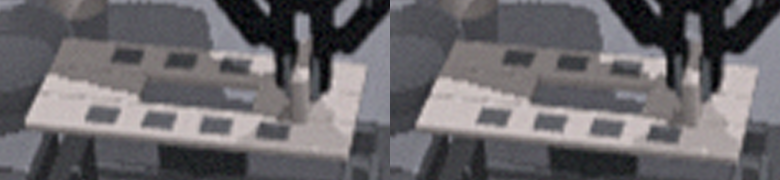

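Run:
```python
from h import *
s=cam('side'); p=np.array([.495,.276,.185]); b=proj(s,p)
for d in ([.001,0,0],[0,.001,0],[0,0,-.001]): print(d,proj(s,p+d)-b)
```

```text
[0.001, 0, 0] [[-0.41550412 -0.05599502]]
[0, 0.001, 0] [[-0.11957178  0.26482992]]
[0, 0, -0.001] [[0.02375403 0.33810731]]
```

The image shift matches the 2.4 mm deeper hold; the residual is under 1 mm. Lowering to just above the seat.

Request:
send_rows(
  plan=[
    [10,-0.5,-0.5,0,0,0],
    [20,-0.5,-0.5,0,0,0],
    [30,-0.5,-0.5,0,0,0],
    [38,-0.5,-0.5,0,0,0],
    [46,-0.5,-0.5,0,0,0],
    [53,-0.5,-0.5,0,0,0],
    [59,-0.5,-0.5,0,0,0],
    [64,-0.5,-0.5,0,0,0],
    [68,-0.5,-0.5,0,0,0],
    [68,-0.5,-0.5,0,0,0],
  ],
)

```text
clock: 62.3
tcp_pos: [0.4218, 0.2707, 0.1285]
orientation: [-0.487, 0.516, -0.483, -0.513]
wrist_force: [-1.6, -0.5, 9.1]
finger_gap: 0.0104
```

Run:
```python
from h import *
show()
s=cam('side'); crop(s,215,190,365,320,5,'pics/m3.png')
```

```text
t 62.3 tcp [0.4218 0.2707 0.1285] yaw -176.66 q [ 23.6  12.8 -19.1  57.7  -0.1 -69.8] F [-1.6 -0.5  9.1] M [-0.51 -1.2   0.13] gap 0.010378140458113139
```

View pics/m3.png

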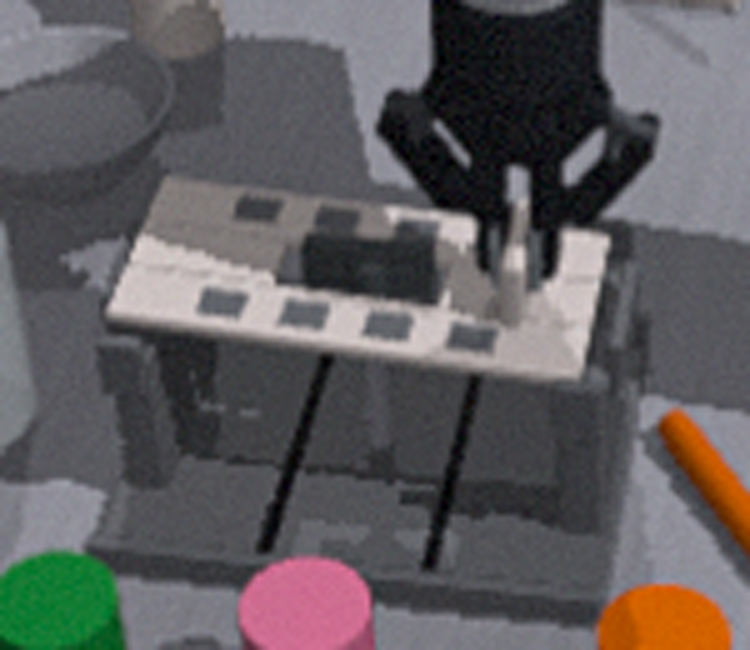

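The far end has caught: the cover is tilted about 3° with its left end up on the end guide. I'll raise it and measure how far off it is.

Request:
send_rows(
  plan=[
    [-5,0,0,0,0,0],
    [-10,0,0,0,0,0],
    [-15,0,0,0,0,0],
    [-20,0,0,0,0,0],
    [-20,0,0,0,0,0],
    [-20,0,0,0,0,0],
    [-20,0,0,0,0,0],
    [-20,0,0,0,0,0],
    [-20,0,0,0,0,0],
    [-20,0,0,0,0,0],
  ],
)

```text
clock: 63.6
tcp_pos: [0.4192, 0.27, 0.1462]
orientation: [-0.485, 0.514, -0.485, -0.514]
wrist_force: [0.4, -0.5, -0.9]
finger_gap: 0.0102
```

Run:
```python
from h import *
show()
s=cam('side'); crop(s,215,190,365,310,5,'pics/m4.png')
```

```text
t 63.6 tcp [0.4192 0.27   0.1462] yaw -176.7 q [ 23.5  12.1 -17.4  60.5  -0.  -69.8] F [ 0.4 -0.5 -0.9] M [ 0.01  0.16 -0.02] gap 0.010193759472726868
```

View pics/m4.png

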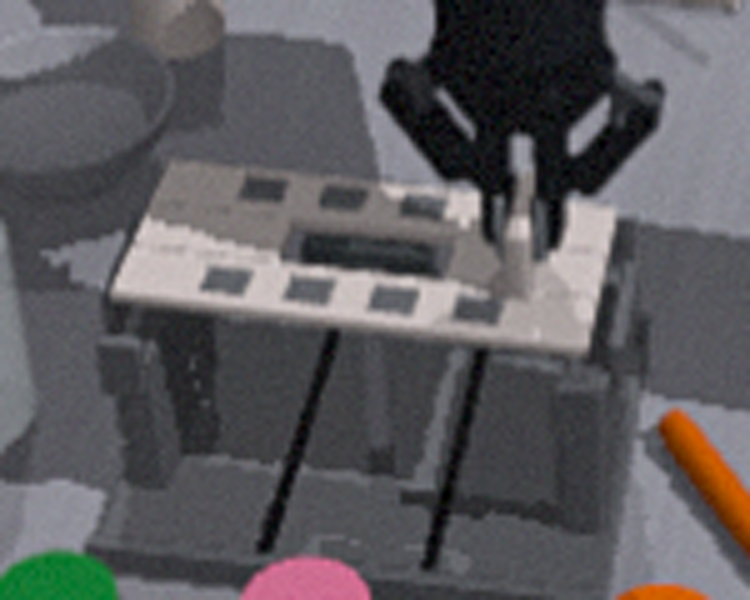

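Run:
```python
from h import *
s=cam('side')
def m(q,oy,z):
    q=np.array([onz(s,(215+(u-2)/5,oy+(v-2)/5),z) for u,v in q]);L=(q[0]+q[3])/2-(q[1]+q[2])/2
    print(q.round(4).tolist(),q.mean(0),np.linalg.norm(L),np.degrees(np.arctan2(L[1],L[0])))
m([(170,160),(615,208),(585,352),(108,297)],190,.1345)
m([(172,85),(615,125),(553,262),(120,210)],215,.109)
```

```text
[[0.6122, 0.2274, 0.1345], [0.3875, 0.2182, 0.1345], [0.3807, 0.3209, 0.1345], [0.6059, 0.3314, 0.1345]] [0.49658866 0.27446196 0.1345    ] 0.22519281794915938 2.512031682353044
[[0.611, 0.2356, 0.109], [0.3871, 0.2194, 0.109], [0.3959, 0.32, 0.109], [0.6039, 0.3292, 0.109]] [0.4994547  0.27607843 0.109     ] 0.2162783185688799 3.3592720482831417
```

Run:
```python
import cv2
a=cv2.imread('pics/d2.png'); 
cv2.imwrite('pics/r1.png',cv2.resize(a[152:178,212:272],None,fx=12,fy=12,interpolation=cv2.INTER_CUBIC))
cv2.imwrite('pics/r2.png',cv2.resize(a[230:252,216:280],None,fx=12,fy=12,interpolation=cv2.INTER_CUBIC))
```

```text
(no output)
```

View pics/r1.png

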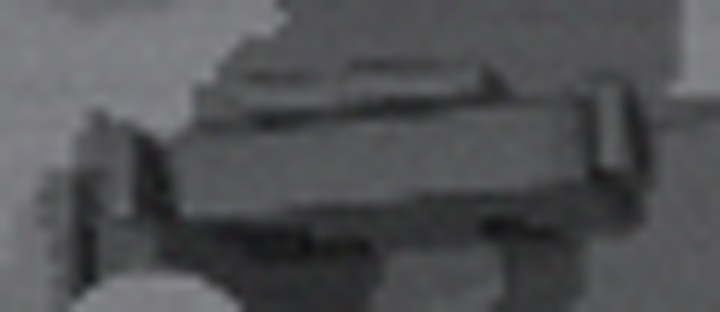

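View pics/r2.png

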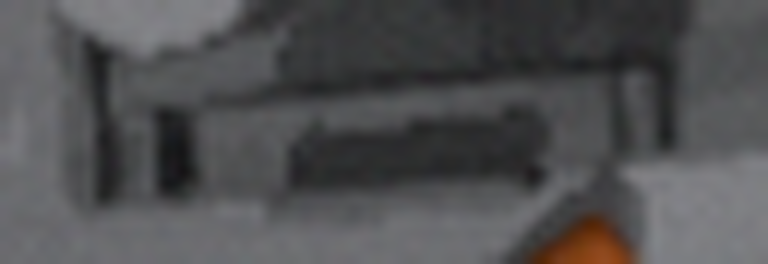

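Run:
```python
from h import *
c=cam('top')
F=lambda u,v:(212+(u-5.5)/12,152+(v-5.5)/12); N=lambda u,v:(216+(u-5.5)/12,230+(v-5.5)/12)
def p(n,uv,z): print(n,onz(c,uv,z).round(4))
p('far block inner edge L',F(185,220),.101);p('R',F(590,188),.101)
p('far block outer edge L',F(195,132),.101);p('R',F(580,99),.101)
p('L post inner top',F(133,200),.119);p('R post inner top',F(600,165),.119)
p('far wall top inner L',F(220,112),.119);p('far wall outer top', F(345,70),.119)
p('near block inner L',N(200,104),.101);p('R',N(612,70),.101)
p('near post inner L top',N(155,190),.119);p('near post R top inner',N(622,140),.119)
p('near dark top edge L',N(300,145),.101);p('R',N(540,120),.101)
p('near dark bot edge L',N(295,188),.101);p('R',N(540,178),.119); p('near outer',N(400,205),.119)
```

```text
far block inner edge L [0.5882 0.3303 0.101 ]
R [0.5939 0.2335 0.101 ]
far block outer edge L [0.6092 0.3279 0.101 ]
R [0.6151 0.2358 0.101 ]
L post inner top [0.5907 0.3382 0.119 ]
R post inner top [0.5967 0.2283 0.119 ]
far wall top inner L [0.611  0.3176 0.119 ]
far wall outer top [0.6203 0.288  0.119 ]
near block inner L [0.394  0.3163 0.101 ]
R [0.4007 0.2188 0.101 ]
near post inner L top [0.3751 0.3228 0.119 ]
near post R top inner [0.3853 0.2141 0.119 ]
near dark top edge L [0.3841 0.2927 0.101 ]
R [0.3893 0.2359 0.101 ]
near dark bot edge L [0.374 0.294 0.101]
R [0.3768 0.2332 0.119 ]
near outer [0.371  0.2657 0.119 ]
```

From the earlier top view of the empty rack, its centre is (0.494, 0.275) and its yaw about 4°. The held cover measures about 2 mm too far in +x and about 1° short in yaw. I'll correct both and lower again.

Request:
send_rows(
  plan=[
    [0,2,0,-0.8,0,0],
    [0,2,0,-0.8,0,0],
    [4,2,0,-0.8,0,0],
    [8,2,0,-0.8,0,0],
    [11,2,0,-0.8,0,0],
    [14,2,0,-0.8,0,0],
    [16,2,0,-0.8,0,0],
    [18,2,0,-0.8,0,0],
    [20,2,0,-0.8,0,0],
    [20,2,0,-0.8,0,0],
  ],
)

```text
clock: 65.0
tcp_pos: [0.4172, 0.2698, 0.1261]
orientation: [0.482, -0.518, 0.482, 0.518]
wrist_force: [-0.1, -0.2, -1.7]
finger_gap: 0.0103
```

Run:
```python
from h import *
show()
s=cam('side'); crop(s,215,190,365,310,5,'pics/m5.png')
```

```text
t 65.0 tcp [0.4172 0.2698 0.1261] yaw -175.9 q [ 23.6  12.8 -19.5  57.7  -0.  -70.5] F [-0.1 -0.2 -1.7] M [-0.02  0.15 -0.03] gap 0.010265673170167952
```

View pics/m5.png

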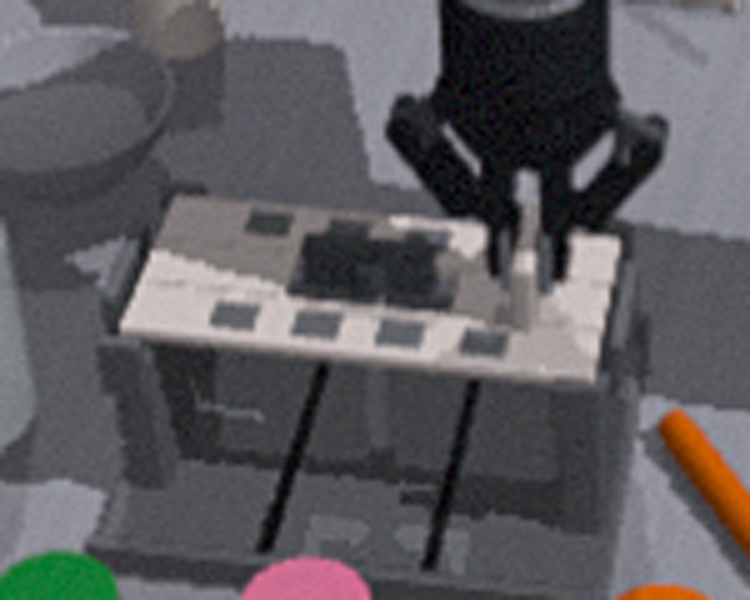

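It's inside the guides with no contact force. I'll lower it the last 5 mm.

Request:
send_rows(
  plan=[
    [1,0,0,0,0,0],
    [2,0,0,0,0,0],
    [3,0,0,0,0,0],
    [4,0,0,0,0,0],
    [5,0,0,0,0,0],
    [5,0,0,0,0,0],
    [6,0,0,0,0,0],
    [6,0,0,0,0,0],
    [6,0,0,0,0,0],
    [6,0,0,0,0,0],
  ],
)

```text
clock: 66.3
tcp_pos: [0.4176, 0.2698, 0.1207]
orientation: [-0.482, 0.518, -0.482, -0.517]
wrist_force: [0.1, -2.9, 4.5]
finger_gap: 0.0105
```

Run:
```python
from h import *
show()
s=cam('side'); crop(s,215,190,365,310,5,'pics/m6.png')
```

```text
t 66.3 tcp [0.4176 0.2698 0.1207] yaw -175.9 q [ 23.6  13.  -20.1  56.9  -0.  -70.5] F [ 0.1 -2.9  4.5] M [-0.35  0.35  0.06] gap 0.010523469904667375
```

View pics/m6.png

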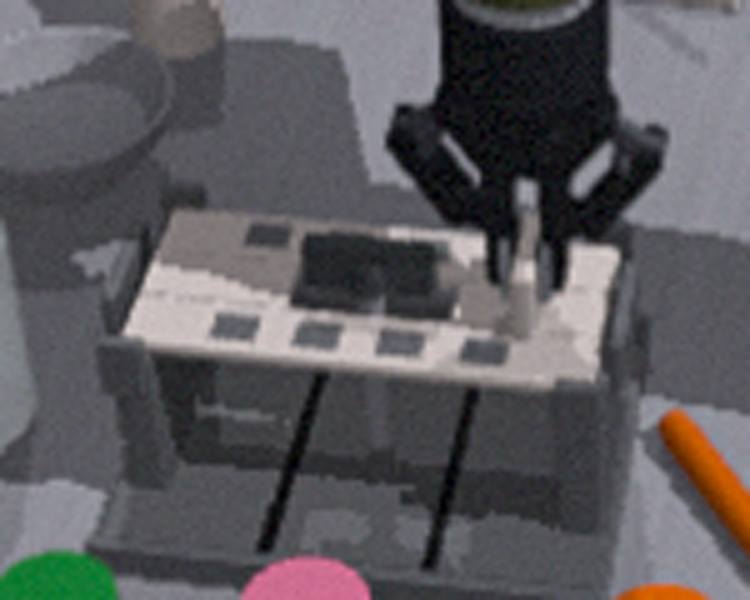

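Seated at the predicted height. Pressing down now.

Request:
send_rows(
  plan=[
    [0.5,0,0,0,0,0],
    [0.5,0,0,0,0,0],
    [1,0,0,0,0,0],
    [1,0,0,0,0,0],
    [1,0,0,0,0,0],
    [1,0,0,0,0,0],
    [1,0,0,0,0,0],
    [1,0,0,0,0,0],
    [1,0,0,0,0,0],
    [1,0,0,0,0,0],
  ],
)

```text
clock: 67.6
tcp_pos: [0.4177, 0.2698, 0.1206]
orientation: [-0.482, 0.518, -0.481, -0.517]
wrist_force: [-1.9, -3.7, 12.7]
finger_gap: 0.0106
```

That's 12.7 N at the wrist plus the cover's own 2.2 N, so about 15 N on the seat. I'll hold briefly with a touch more, then ease off and release.

Request:
send_rows(
  plan=[
    [0.3,0,0,0,0,0],
    [0.3,0,0,0,0,0],
    [0.3,0,0,0,0,0],
    [0.3,0,0,0,0,0],
    [0.3,0,0,0,0,0],
    [0,0,0,0,0,0],
    [-0.5,0,0,0,0,0],
    [-1,0,0,0,0,0],
    [-1.3,0,0,0,0,0],
    [-1.3,0,0,0,0,0],
  ],
)

```text
clock: 68.85
tcp_pos: [0.4176, 0.2698, 0.1207]
orientation: [-0.482, 0.518, -0.482, -0.517]
wrist_force: [1.7, -2.4, 4.0]
finger_gap: 0.0106
```

Request:
send_rows(
  plan=[
    [0,0,0,0,0,0],
    [0,0,0,0,0,0],
    [0,0,0,0,0,0],
    [0,0,0,0,0,0],
    [-5,0,0,0,0,0],
    [-20,0,0,0,0,0],
    [-50,0,0,0,0,0],
    [-90,0,0,0,0,0],
    [-120,0,0,0,0,0],
    [-120,0,0,0,0,0],
  ],
  claw=50,
)

```text
clock: 70.1
tcp_pos: [0.4189, 0.2706, 0.2443]
orientation: [-0.484, 0.519, -0.48, -0.517]
wrist_force: [0.8, 0.3, -1.4]
finger_gap: 0.0495
```

Run:
```python
from h import *
show(([.42,.0,.28],183))
```

```text
t 70.1 tcp [0.4189 0.2706 0.2443] yaw -175.9 q [ 23.6   8.9  -7.2  73.5  -0.  -70.5] F [ 0.8  0.3 -1.4] M [-0.01 -0.05  0.07] gap 0.04954223895256307
([0.42, 0.0, 0.28], 183) -> [ -36.4   18.1 -269.9] [1.1  0.12 0.35]
```

Request:
send_rows(
  plan=[
    [-36,3,-45,0,0,0],
    [-36,6,-90,0,0,0],
    [-36,9,-135,0,0,0],
    [-36,12,-180,0,0,0],
    [-36,15,-225,0,0,0],
    [-36,18,-270,0,0,0],
    [-36,18,-270,0,0,0],
    [-36,18,-270,0,0,0],
    [-36,18,-270,0,0,0],
    [-36,18,-270,0,0,0],
  ],
)

```text
clock: 71.35
tcp_pos: [0.4185, 0.0002, 0.2766]
orientation: [0.481, -0.518, 0.481, 0.518]
wrist_force: [-0.4, -0.6, 0.2]
finger_gap: 0.0498
```

Run:
```python
from h import *
show()
s=cam('side'); c=cam('top'); cv2.imwrite('pics/z1.png',s['frame']); cv2.imwrite('pics/z2.png',c['frame'])
crop(s,215,215,365,320,5,'pics/z3.png'); crop(c,210,145,300,255,5,'pics/z4.png'); crop(c,360,140,480,280,4,'pics/z5.png')
f=lambda u,v:(210+(u-2)/5,145+(v-2)/5)
```

```text
t 71.35 tcp [4.185e-01 2.000e-04 2.766e-01] yaw -175.79 q [-1.100e+01 -1.000e-01 -1.260e+01  7.750e+01 -0.000e+00 -1.052e+02] F [-0.4 -0.6  0.2] M [-0.02 -0.01  0.  ] gap 0.0498053687544582
```

View pics/z3.png

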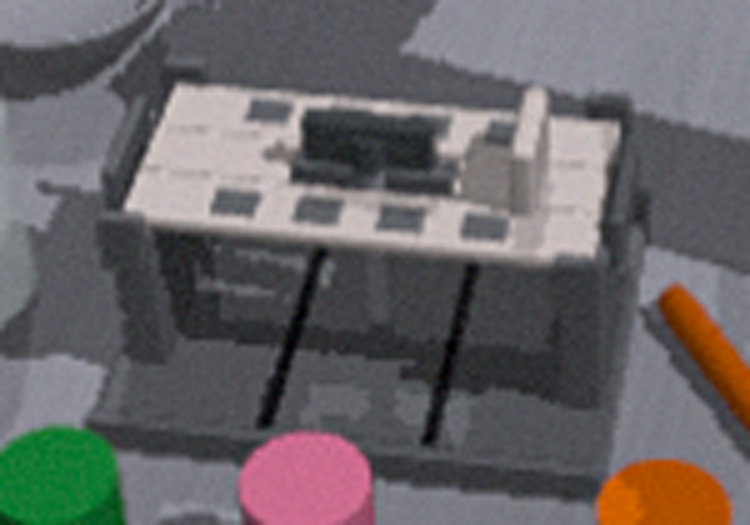

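View pics/z4.png

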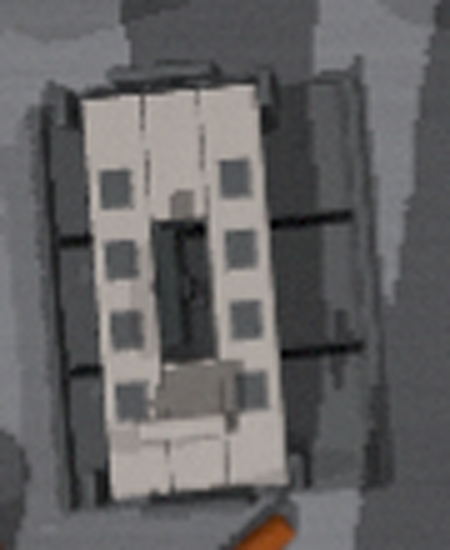

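View pics/z1.png

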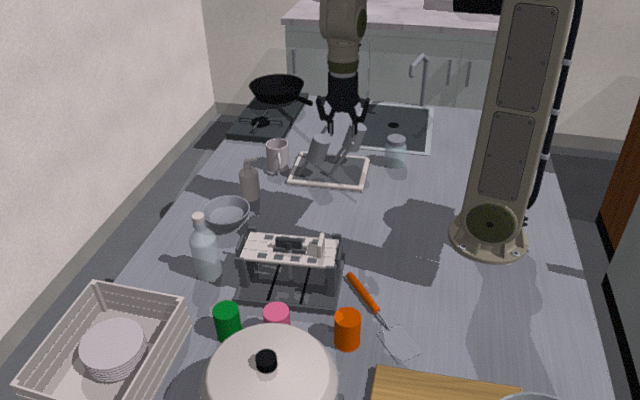

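View pics/z5.png

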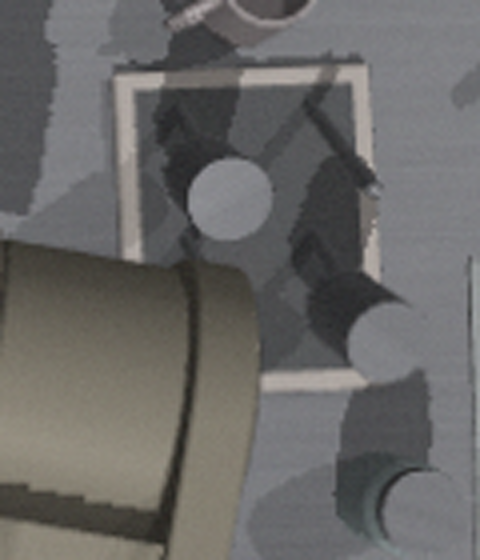

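The cover lies between its guides, with edges matching the first picture. The nut's bar is along the slot, both cups hang, and the bystanders are where they were. Handing in.

```bash
python3 -c "
from workcell import job
print(job.hand_in())"
```

```text
the job is handed in; nothing more can be done
None
```

The job is done and handed in at about 71 s of robot time; no verdict was reported.

- **Wing nut:** I turned it clockwise to its stop, and its bar now lies along the cover's slot in both views. I judged the stop by that alignment, because the wrist torque only rose briefly. The finger gap on the bar read 20 mm instead of 12; I never explained this, but the bar turned with the jaws.
- **Cups:** Only two steel cups were present. They hang on peg0 and peg3, each pushed until it met the peg tip with about 30 N. Both were still hanging in the last pictures. I used peg3 instead of peg1 because peg1 is near the arm's inner reach when tilted.
- **Cover:** It was knocked about 5 cm while set aside, so I measured it again before picking it up. My first attempt to seat it caught on the far end guide; I raised it, corrected about 2 mm and 0.8°, and it went home at the predicted height. I pressed it with 12.7 N at the wrist, about 15 N on the seat with its own weight, and then a touch more before easing off.
- **Last checks:** The cover's edges match the first picture. The soap, bowl, water bottle, spatula, mug and jar showed no visible shift. The gripper is clear of everything.

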